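# Twin trim plate from under the fan to the gluing turntable

## Task

The twin-opening trim plate is next for gluing, but it lies at the bottom of the overlapping fan in the tray: lift off the three plates that lie over it and lay them flat, beside one another, on the plywood board, then set the twin plate flat on the gluing turntable, centred. After that re-lay the three plates in the tray as a neat overlapping fan along its middle line, widest first with its raised end on the rest bar just where the twin plate lay, then the middle one, then the narrowest, each low edge on the tray floor and each plate covering about half of the one before. Leave the tape roll, the small loudspeaker and the stack of clear covers where they are.

Things in the scene. Friction and masses are not known exactly. Their poses are not given: they have to be found in the camera images.
- twin_plate: black moulded trim plate, 80 long (x), 60 wide (y), 7 thick, with TWO round openings of 24 mm one behind the other. Origin: centre of its underside, z up out of its face; alike end for end. 70 g. At the start undermost in the fan, half hidden. In the fan each plate's x points along the tray's x and dips 10 degrees: its low (+x) edge on the floor, its other end raised on the plate before it, the twin plate's on the rest bar.
- wide_plate: black moulded trim plate, 80 long (x), 68 wide (y): the widest, 7 thick, with one round opening of 50 mm. Origin: centre of its underside, z up out of its face; alike end for end. 80 g. Lies over the twin plate at the start, as first, second or top one. Under the 40 mm of any plate next to its low edge there is only tray floor, so the top plate can be gripped there by its long sides.
- middle_plate: black moulded trim plate, 80 long (x), 58 wide (y), 7 thick, with one round opening of 40 mm. Origin: centre of its underside, z up out of its face; alike end for end. 67 g. Lies over the twin plate at the start, as first, second or top one. 
- narrow_plate: black moulded trim plate, 80 long (x), 48 wide (y): the narrowest, 7 thick, with one round opening of 30 mm. Origin: centre of its underside, z up out of its face; alike end for end. 55 g. Lies over the twin plate at the start, as first, second or top one. 
- tray: fixed sheet aluminium tray, 250 (x) by 160 (y), floor 3 thick, lips 10 high in all. Origin: centre of its underside. The rest bar, 8 (x) by 40 (y), top 13 above the bench, crosses the middle line at x = -79. The four plates lie along y = 0, centres at x = -59, -19, 21, 61, z = 10; low edges at x = -20, 20, 60, 100. Re-laid, the three belong at x = -59, -19 and 21.
- board: plywood lay-out board, fixed: 210 (x) by 200 (y) by 12 thick. Origin: centre of its underside. The side area: it has room for the three plates lying flat beside one another and beside the tape roll.
- turntable: gluing turntable, fixed and not turning: grey box 170 (x) by 160 (y), on it a round platen of 136 diameter with white circles about its centre, its top 62 above the bench. Origin: on the platen's axis, at bench height. The knob and switch on the box's front do not matter.
- tape_roll: roll of paper tape lying on the board near one corner, 52 diameter, 22 high, loose, 60 g. Origin: centre of its underside. To be left alone.
- driver: small dark round loudspeaker lying face up on the bench, 80 diameter, 40 high, loose, 300 g. Origin: centre of its underside. To be left alone.
- cover_stack: stack of nested clear plastic dust covers on the bench near the robot, 72 diameter, 44 high, loose, 120 g. Origin: centre of its underside. To be left alone.
Not all that is in view belongs to the job. Leave any purple look-alike of the twin_plate alone.

How it is judged:
By the outcome, as a careful person would: the job done as asked, in the order asked, and still so for the second after the job is handed in, with the robot touching nothing.
It also fails if it takes over 141 s, if anything falls off the work surface, if the arm or the gripper's body presses on something with over 40 N, if the wrist force passes 120 N, or if a joint passes its speed limit or range.

## Robot

A 7-joint arm with a two-finger parallel gripper is mounted at the origin on the work surface. World frame = base frame: x ahead of the robot, y to its left, z up, the work surface at z = 0. Lengths are in mm, angles in rad, forces in N, time in s.
With the tool pointing down it reaches from about 350 to 775 mm from the base axis. Payload 3.1 kg.
Tool frame: the origin (TCP) lies between the finger pads; the fingertips stand 14 mm ahead of it and the grasp point (between the pads) lies 5 mm behind it; y points along the fingers, z is the direction in which the jaws open and shut, and the axes are right-handed (so a half turn about y gives the same grasp; the last joint's range is limited). The gripper opens to 85 mm and grips with 20 to 120 N. Pads are 22 mm wide; open, the fingers measure 114 mm over their backs; the gripper's body (76 mm by 85 mm) begins 54 mm behind the grasp point. The pads swing forward as they close: fully open they stand 13 mm farther back than shut.
Start: joints at [-1.231, 0.311, 0.014, 1.512, -0.004, 1.319, -0.027], TCP at [204.9, 510.424, 245.304] pointing down, gripper open.
Joint ranges: [-2.7, 2.7], [-0.3, 1.91], [-1.27, 1.3], [0.12, 2.57], [-1.44, 4.58], [0.2, 2.03], [-3.05, 3.05]. Speed limits (rad/s): [2.79, 2.79, 3.14, 3.14, 3.14, 3.14, 3.14].

## Interface

Orientations are given as a rotation vector (axis times angle).
In Python, from workcell import robot gives the robot as it stands.
- The arm moves only by the tool play_rows, never from a script. Its argument "commands" is a list of rows, each an object of numbers: "tx", "ty", "tz": the shift along the world's x, y, z in m; "ax", "ay", "az": the turn, a rotation vector about the world's x, y, z in degrees. A call has exactly 10 rows; each row is the pose to reach, as a shift and turn from the pose commanded when the call began; what a row does not reach only later rows make up. A row lasts 1/8 s, in which the tool goes at most 62.5 mm and 10.7 degrees, less where a joint would pass 70% of its speed; a pose out of reach is approached as far as the arm can. A call with a gripper value outside its range is refused whole. "hand" is the finger opening in m, from 0 to 0.0854, set as the call begins (left out, the last holds). The fingers move at their own pace and stop on an object; "grip_force" is the grip in N (left out, the last holds). Time passes only in rows, so rows that repeat a pose let the fingers close, or fill a call up. It gives the time, the measured TCP pose, the force and the opening at its end, in the units of the state.
- robot.get_state(): the state, without advancing time (a new reading comes with each control period).
- robot.get_image(name): name is "scene" or "top" or "wrist"; returns (picture, depth): 400x640x3 uint8, blue, green, red; 400x640 float32, mm along the optical axis (not along the pixel's ray), 0 where there is no reading.
- robot.camera_model(name): a dict with "vertical_fov" (degrees; the focal length in pixels is half the picture's height over the tangent of half this angle, whatever the lens; pixels are square), "cx", "cy" (the principal point, pixels), "pose" (4x4, takes a point from camera to world coordinates). Camera axes: x right, y down, z forward; pixel columns grow to the right and rows downward; lengths in mm; the calibration is good to about 2 mm. A picture is of the moment at which its call begins: read the wrist's pose just before it. camera_model takes no time and is no camera call; for the wrist camera it gives the pose at the moment of the call.
- robot.close_job(): hands the job in, once; it reports no verdict.
The state is a dict: "time": time; "joint_pos": joint angles; "joint_vel": joint speeds; "joint_efforts": joint torques, N m; "ee_pos": TCP position; "tool_rot": TCP orientation; "contact_force": force on the tool from outside, world axes, zero at the start; "ft_torque": the same for the moment, N m; "grip_width": opening from 0.0 (shut) to 1.0 (fully open).
Only numpy, scipy, OpenCV 4.12 (cv2) and the standard library are available. Lean on these libraries where they do the work, as an engineer would, in place of code of your own. Each camera call takes 0.05 s, during which the arm holds its last target. There are 200 camera calls.

## Working session

There is one attempt and no reset: what is moved stays moved. The work goes in short steps, Python scripts to look and compute and a tool call to move; the robot and the scene stay as the last step left them, time stands still between calls to the robot, and variables do not carry over. Pictures are saved under pics/ and viewed, about 12 in all and at most 16, crops included, and the job is handed in when it is done.

Besides the shell and the picture viewer there is one more tool, called after "Emit:" by a JSON object that holds its "op" and its "data". play_rows: Moves the arm, as the interface text tells. Its arguments: {"type":"object","properties":{"commands":{"type":"array"},"hand":{"type":"number"},"grip_force":{"type":"number"}},"required":["commands"]}

```bash
ls; mkdir -p pics; cat > h.py <<'E'
from workcell import robot
import numpy as np, cv2
def snap(n,f):
    m=robot.camera_model(n); im,d=robot.get_image(n)
    cv2.imwrite(f'pics/{f}.png',im); np.savez(f'pics/{f}.npz',im=im,d=d,pose=m['pose'],k=[200/np.tan(np.radians(m['vertical_fov']/2)),m['cx'],m['cy']])
    return im,d,m
def load(f):
    return np.load(f'pics/{f}.npz')
def px2w(f,pts,z=None):
    q=load(f); fl,cx,cy=q['k']; P=q['pose']; out=[]
    for u,v in pts:
        r=np.array([(u-cx)/fl,(v-cy)/fl,1.])
        if z is None: s=q['d'][int(round(v)),int(round(u))]
        else: s=(z-P[2,3])/(P[:3,:3]@r)[2]
        out.append(P[:3,:3]@(r*s)+P[:3,3])
    return np.array(out)
E
python3 - <<'E'
from h import *
for n in ('top','scene'):
    im,d,m=snap(n,n+'0'); print(n,m)
s=robot.get_state(); print(s)
E
```

```text
pics
top {'vertical_fov': 49.127015463129055, 'cx': 317.43676066727255, 'cy': 203.1180402593935, 'pose': array([[-1.13404394e-02, -9.90637930e-01,  1.36043690e-01,
         2.92999594e+02],
       [-9.99815450e-01,  1.33435116e-02,  1.38208708e-02,
        -3.73620679e+01],
       [-1.55067795e-02, -1.35861849e-01, -9.90606429e-01,
         1.31653563e+03],
       [ 0.00000000e+00,  0.00000000e+00,  0.00000000e+00,
         1.00000000e+00]])}
scene {'vertical_fov': 43.85086105757326, 'cx': 323.35242884041907, 'cy': 194.18118379008493, 'pose': array([[ 8.80278148e-01,  2.54096181e-01, -4.00681311e-01,
         9.47229545e+02],
       [ 4.74449381e-01, -4.76511352e-01,  7.40158575e-01,
        -9.16543001e+02],
       [-2.85772597e-03, -8.41648420e-01, -5.40018306e-01,
         7.27027847e+02],
       [ 0.00000000e+00,  0.00000000e+00,  0.00000000e+00,
         1.00000000e+00]])}
{'time': 0.1, 'joint_pos': array([-1.2306653 ,  0.31165491,  0.01397093,  1.51288678, -0.00440045,
        1.31922718, -0.02718235]), 'joint_vel': array([ 0.00072347, -0.00166993, -0.00254653, -0.00409764, -0.00154912,
       -0.00039213,  0.00023885]), 'joint_efforts': array([ 3.93792316e-04, -3.80854690e+01,  1.46518867e-01, -2.31241822e+01,
        1.23716821e-02,  8.06098717e-03, -1.00330470e-05]), 'ee_pos': array([204.68212231, 509.81732201, 244.32858415]), 'tool_rot': array([-1.55209781,  0.29981392, -0.29929971]), 'contact_force': array([ 0.11080237, -0.06212964,  0.31920469]), 'ft_torque': array([0.00772053, 0.02142179, 0.01022894]), 'grip_width': 0.9952733531690858}
```

View pics/top0.png

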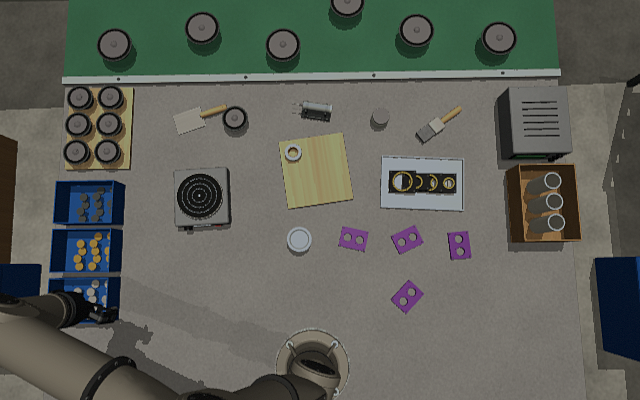

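View pics/scene0.png

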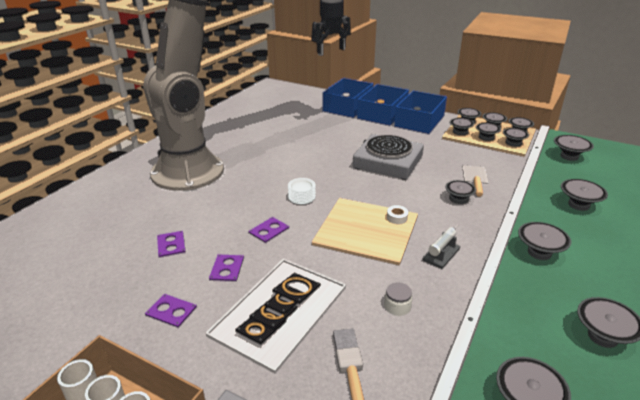

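```bash
python3 - <<'E'
from h import *
q=load('top0'); im=q['im']
a=cv2.resize(im[150:215,375:470],None,fx=8,fy=8,interpolation=cv2.INTER_CUBIC)
cv2.imwrite('pics/c1.png',a)
b=cv2.resize(im[125:240,165:365],None,fx=4,fy=4,interpolation=cv2.INTER_CUBIC)
cv2.imwrite('pics/c2.png',b)
print(np.round(px2w('top0',[(380,156),(466,158),(463,211),(380,209),(279,140),(343,133),(353,200),(287,208),(293,153),(199,196),(235,118),(299,239),(402,181),(449,183)]),0))
E
```

```text
[[ 616. -212.    5.]
 [ 607. -476.   -0.]
 [ 444. -457.    1.]
 [ 453. -208.    0.]
 [ 673.   98.   -0.]
 [ 693. -101.   -2.]
 [ 482. -127.    0.]
 [ 460.   74.   -2.]
 [ 628.   54.   12.]
 [ 491.  324.   64.]
 [ 731.  227.   43.]
 [ 364.   36.   33.]
 [ 536. -275.   13.]
 [ 528. -416.   13.]]
```

View pics/c1.png

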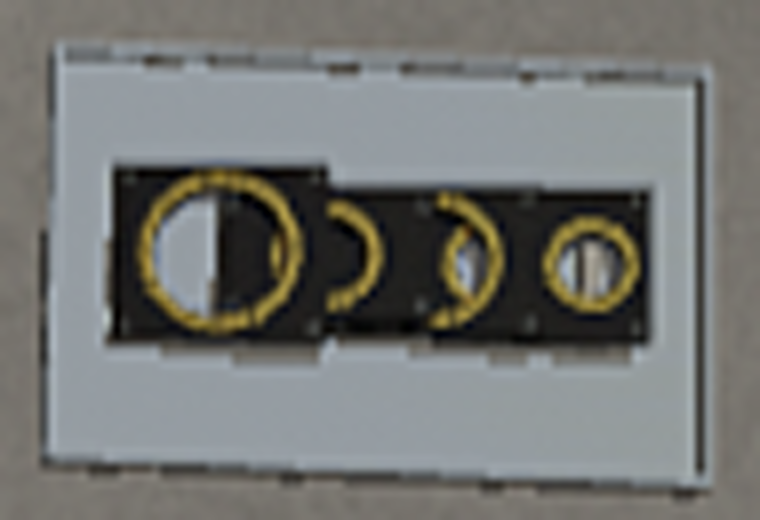

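View pics/c2.png

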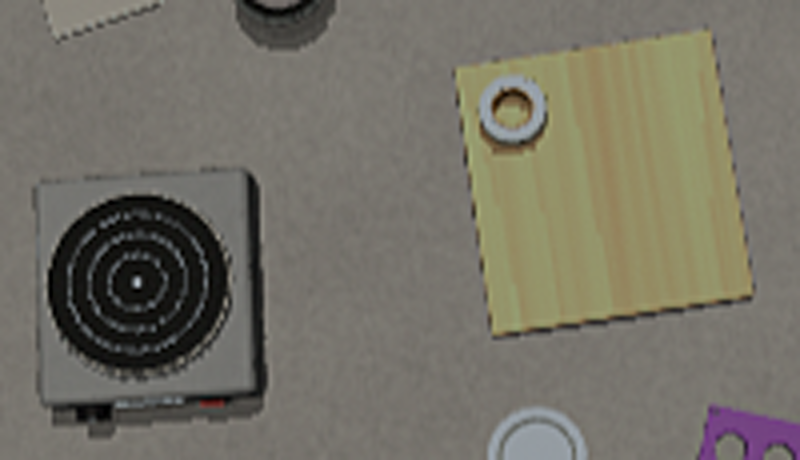

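```bash
cat >> h.py <<'E'
from scipy.spatial.transform import Rotation as R
def rect(c):
    c=np.array(c)[:,:2]; return c.mean(0), c
E
python3 - <<'E'
from h import *
s=robot.get_state(); print(np.round(R.from_rotvec(s['tool_rot']).as_matrix(),3))
m=robot.camera_model('wrist'); T=np.eye(4);T[:3,:3]=R.from_rotvec(s['tool_rot']).as_matrix();T[:3,3]=s['ee_pos']
print(np.round(np.linalg.inv(T)@m['pose'],3), m['vertical_fov'],m['cx'],m['cy'])
tr=px2w('top0',[(381.9,155.6),(464,158.1),(463.5,211.2),(380.2,207.8)],10)
g=lambda L:[(165+a/4,125+b/4) for a,b in L]
bd=px2w('top0',g([(458,68),(711,32),(752,297),(494,336)]),12)
tt=px2w('top0',g([(137,282)]),62); tb=px2w('top0',g([(513,110)]),22)
for c in (tr,bd):
    print(np.round(c,0),c.mean(0)); e=c[0]-c[1]+c[3]-c[2]; print('yaw of left dir',np.degrees(np.arctan2(e[1],e[0])),np.linalg.norm(e)/2); e=c[0]-c[3]+c[1]-c[2]; print('yaw of up dir',np.degrees(np.arctan2(e[1],e[0])),np.linalg.norm(e)/2)
print(tt,tb)
E
```

```text
[[ 0.928 -0.001  0.373]
 [-0.373 -0.002  0.928]
 [ 0.    -1.    -0.002]]
[[ 1.00000e-03  9.51000e-01  3.08000e-01 -7.83910e+01]
 [ 0.00000e+00 -3.08000e-01  9.51000e-01 -1.27532e+02]
 [ 1.00000e+00 -1.00000e-03 -0.00000e+00 -4.63000e-01]
 [ 0.00000e+00  0.00000e+00  0.00000e+00  1.00000e+00]] 58.36793921140647 319.8957872977645 201.28063051623272
[[ 616. -218.   10.]
 [ 605. -466.   10.]
 [ 442. -456.   10.]
 [ 456. -207.   10.]] [ 529.65969264 -336.80367139   10.        ]
yaw of left dir 87.10630316582312 248.88586254363193
yaw of up dir -3.6880210337414847 161.80429835939768
[[ 663.   95.   12.]
 [ 689.  -99.   12.]
 [ 482. -126.   12.]
 [ 455.   68.   12.]] [572.47042124 -15.61426897  12.        ]
yaw of left dir 97.6704788270143 196.30242665105095
yaw of up dir 7.440116591652702 208.75884656601033
[[492.32928048 324.23358601  62.        ]] [[626.9443949   52.40414122  22.        ]]
```

Emit:
{"op": "play_rows", "data": {"commands": [{"tx": 0.02, "ty": -0.05, "tz": 0.006, "az": -7}, {"tx": 0.04, "ty": -0.1, "tz": 0.012, "az": -14}, {"tx": 0.06, "ty": -0.15, "tz": 0.018, "az": -21}, {"tx": 0.08, "ty": -0.2, "tz": 0.024, "az": -28}, {"tx": 0.1, "ty": -0.25, "tz": 0.03, "az": -35}, {"tx": 0.125, "ty": -0.3, "tz": 0.036, "az": -42}, {"tx": 0.15, "ty": -0.35, "tz": 0.042, "az": -49}, {"tx": 0.175, "ty": -0.4, "tz": 0.048, "az": -56}, {"tx": 0.2, "ty": -0.45, "tz": 0.05, "az": -63}, {"tx": 0.225, "ty": -0.5, "tz": 0.05, "az": -71.5}]}}

```text
schema error: expected keys tx, ty, tz, ax, ay, az
```

Emit:
{"op": "play_rows", "data": {"commands": [{"tx": 0.02, "ty": -0.05}, {"tx": 0.04, "ty": -0.1}, {"tx": 0.06, "ty": -0.15}, {"tx": 0.08, "ty": -0.2}, {"tx": 0.09, "ty": -0.25}, {"tx": 0.1, "ty": -0.29}, {"tx": 0.1, "ty": -0.31}, {"tx": 0.1, "ty": -0.31}, {"tx": 0.1, "ty": -0.31}, {"tx": 0.1, "ty": -0.31}]}}

```text
schema error: expected keys tx, ty, tz, ax, ay, az
```

```bash
python3 - <<'E'
from h import *
im,d,m=snap('wrist','w1'); s=robot.get_state(); print(s['time'],s['ee_pos'],s['joint_pos'],np.round(R.from_rotvec(s['tool_rot']).as_matrix(),3))
E
```

```text
0.15 [204.71427917 509.90879573 244.48096057] [-1.23069743  0.31153153  0.01400003  1.51267733 -0.00439669  1.31922599
 -0.02720929] [[ 0.928 -0.001  0.373]
 [-0.373 -0.002  0.928]
 [ 0.    -1.    -0.002]]
```

View pics/w1.png

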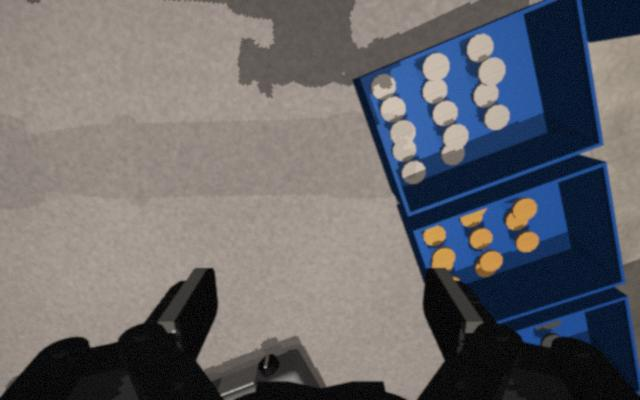

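Emit:
{"op": "play_rows", "data": {"commands": [{"tx": 0.02, "ty": -0.05, "tz": 0.006, "ax": 0, "ay": 0, "az": -7}, {"tx": 0.04, "ty": -0.1, "tz": 0.012, "ax": 0, "ay": 0, "az": -14}, {"tx": 0.06, "ty": -0.15, "tz": 0.018, "ax": 0, "ay": 0, "az": -21}, {"tx": 0.08, "ty": -0.2, "tz": 0.024, "ax": 0, "ay": 0, "az": -28}, {"tx": 0.1, "ty": -0.25, "tz": 0.03, "ax": 0, "ay": 0, "az": -35}, {"tx": 0.125, "ty": -0.3, "tz": 0.036, "ax": 0, "ay": 0, "az": -42}, {"tx": 0.15, "ty": -0.35, "tz": 0.042, "ax": 0, "ay": 0, "az": -49}, {"tx": 0.175, "ty": -0.4, "tz": 0.048, "ax": 0, "ay": 0, "az": -56}, {"tx": 0.2, "ty": -0.45, "tz": 0.05, "ax": 0, "ay": 0, "az": -63}, {"tx": 0.225, "ty": -0.5, "tz": 0.05, "ax": 0, "ay": 0, "az": -71.5}]}}

```text
time: 1.4
ee_pos: [430.4, 8.9, 295.5]
tool_rot: [-1.177, 1.255, -1.255]
contact_force: [0.2, 0.6, -0.4]
grip_width: 1.002
```

Emit:
{"op": "play_rows", "data": {"commands": [{"tx": 0.02, "ty": -0.05, "tz": 0, "ax": 0, "ay": 0, "az": 0}, {"tx": 0.04, "ty": -0.1, "tz": 0, "ax": 0, "ay": 0, "az": 0}, {"tx": 0.06, "ty": -0.15, "tz": 0, "ax": 0, "ay": 0, "az": 0}, {"tx": 0.08, "ty": -0.2, "tz": 0, "ax": 0, "ay": 0, "az": 0}, {"tx": 0.09, "ty": -0.25, "tz": 0, "ax": 0, "ay": 0, "az": 0}, {"tx": 0.1, "ty": -0.29, "tz": 0, "ax": 0, "ay": 0, "az": 0}, {"tx": 0.1, "ty": -0.31, "tz": 0, "ax": 0, "ay": 0, "az": 0}, {"tx": 0.1, "ty": -0.31, "tz": 0, "ax": 0, "ay": 0, "az": 0}, {"tx": 0.1, "ty": -0.31, "tz": 0, "ax": 0, "ay": 0, "az": 0}, {"tx": 0.1, "ty": -0.31, "tz": 0, "ax": 0, "ay": 0, "az": 0}]}}

```text
time: 2.65
ee_pos: [530.6, -297.7, 295.4]
tool_rot: [-1.181, 1.251, -1.25]
contact_force: [-0.7, -0.4, -0.3]
grip_width: 1.002
```

```bash
python3 - <<'E'
from h import *
im,d,m=snap('wrist','w1'); s=robot.get_state(); print(s['time'],s['ee_pos'],s['joint_pos'],np.round(R.from_rotvec(s['tool_rot']).as_matrix(),3))
E
```

```text
2.7 [ 530.47465789 -297.88898157  295.47036589] [-0.00189619  0.49279933  0.78995654  1.26221357 -0.34433684  1.52131989
  0.68634552] [[-0.056  0.001  0.998]
 [-0.998  0.001 -0.056]
 [-0.001 -1.     0.001]]
```

View pics/w1.png

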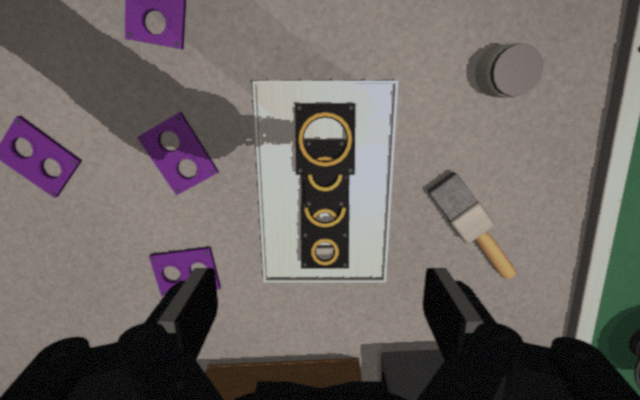

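```bash
python3 - <<'E'
from h import *
c=px2w('w1',[(253,81.5),(397,81),(386,281.5),(264,281.5)],10)
print(np.round(c,1),c.mean(0))
e=c[0]-c[3]+c[1]-c[2]; print(np.degrees(np.arctan2(e[1],e[0])),np.linalg.norm(e)/2); e=c[1]-c[0]+c[2]-c[3]; print(np.degrees(np.arctan2(e[1],e[0])),np.linalg.norm(e)/2)
# plates: dark pixels inside tray
q=load('w1'); g=q['im'].max(2)
a=cv2.resize(q['im'][75:290,240:410],None,fx=3.5,fy=2.8,interpolation=cv2.INTER_CUBIC)
# lines: left/right edges of dark per row
for v in (108,120,140,160,168,178,190,205,220,235,250,262):
    u=[k for k in range(285,365) if g[v,k]<70]
    if u:
        z=px2w('w1',[(u[0]+3,v),(u[-1]-3,v)])[:,2]
        w=px2w('w1',[(u[0]-.5,v),(u[-1]+.5,v)],z.mean()); print(v,u[0],u[-1],np.round(z,1),np.round(w[:,:2],1).tolist(),np.round(np.linalg.norm(w[0]-w[1]),1))
E
```

```text
[[ 462.7 -211.    10. ]
 [ 619.9 -219.4   10. ]
 [ 607.8 -467.4   10. ]
 [ 448.8 -458.3   10. ]] [ 534.79673792 -338.98998886   10.        ]
86.99839611681118 247.9868791023741
-3.172401728555268 158.41245134234924
108 295 354 [9.8 9.2] [[505.7, -241.6], [572.8, -245.4]] 67.2
120 295 354 [11.9 12.1] [[504.9, -254.5], [572.2, -258.3]] 67.4
140 296 353 [16.8 17.3] [[504.6, -276.2], [570.0, -279.9]] 65.5
160 296 353 [19.1 19. ] [[503.0, -298.6], [569.2, -302.3]] 66.3
168 296 353 [21.5 22. ] [[502.5, -307.3], [568.7, -311.0]] 66.3
178 301 347 [18.1 18. ] [[507.1, -320.3], [561.7, -323.4]] 54.7
190 301 347 [18.6 18.4] [[506.1, -334.6], [561.2, -337.8]] 55.2
205 301 347 [21.8 23.4] [[505.0, -351.8], [560.3, -354.9]] 55.4
220 301 347 [18.6 19.1] [[503.3, -372.0], [559.9, -375.3]] 56.7
235 301 347 [22.6 24.3] [[502.3, -389.6], [559.0, -392.9]] 56.8
250 301 347 [18.7 19.3] [[500.4, -411.6], [558.6, -415.0]] 58.3
262 302 347 [21.1 21.9] [[500.7, -426.9], [557.9, -430.2]] 57.3
```

```bash
python3 - <<'E'
from h import *
q=load('w1'); a=cv2.resize(q['im'][95:275,285:365],None,fx=4.4,fy=3.3*1.0,interpolation=cv2.INTER_CUBIC) if 0 else cv2.resize(q['im'][95:275,280:370],None,fx=3.3,fy=3.3,interpolation=cv2.INTER_CUBIC)
a=cv2.convertScaleAbs(a,alpha=2.2,beta=20)
cv2.imwrite('pics/c3.png',a)
E
```

```text
(no output)
```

View pics/c3.png

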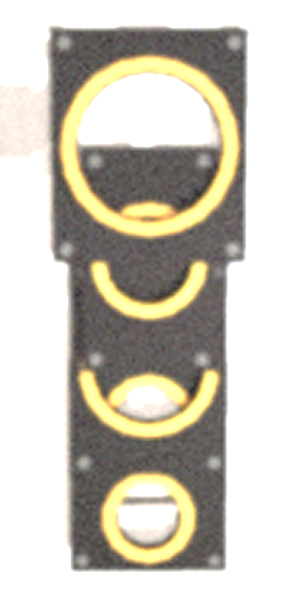

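```bash
cat >> h.py <<'E'
def tips(f,s):
    q=load(f); fl,cx,cy=q['k']; T=np.eye(4);T[:3,:3]=R.from_rotvec(s['tool_rot']).as_matrix();T[:3,3]=s['ee_pos']
    v,u=np.mgrid[0:400,0:640]; d=q['d']; ok=(d>60)&(d<230)
    p=np.stack([(u-cx)/fl*d,(v-cy)/fl*d,d,np.ones_like(d)],-1)[ok]@(np.linalg.inv(T)@q['pose']).T
    return p[:,:3]
E
python3 - <<'E'
from h import *
s=robot.get_state(); p=tips('w1',s); print(p.shape, s['grip_width'])
for sg in (-1,1):
    a=p[p[:,2]*sg>5]; y=a[:,1]; print(sg,np.percentile(y,[50,90,99,100]))
    t=a[y>np.percentile(y,100)-6]; print(len(t),t.min(0),t.max(0),np.median(t,0))
E
```

```text
(32240, 3) 0.9992251891825686
-1 [-51.39911057 -18.75488536  -2.21464987   2.62852584]
223 [-10.70165896  -3.35589072 -49.08488761] [ 11.68589202   2.62852584 -42.01679032] [ -1.5008026   -1.3086833  -42.58954981]
1 [-51.43353383 -18.77484764  -2.42088439   2.79699293]
211 [-10.91617897  -3.18329008  42.42147832] [11.19866627  2.79699293 48.77211564] [-1.26539928 -1.25228975 42.95325974]
```

Emit:
{"op": "play_rows", "data": {"commands": [{"tx": 0.009, "ty": 0.03, "tz": -0.05, "ax": -5, "ay": 0.27, "az": 0}, {"tx": 0.009, "ty": 0.053, "tz": -0.1, "ax": -10, "ay": 0.5, "az": 0}, {"tx": 0.009, "ty": 0.053, "tz": -0.15, "ax": -10, "ay": 0.5, "az": 0}, {"tx": 0.009, "ty": 0.053, "tz": -0.19, "ax": -10, "ay": 0.5, "az": 0}, {"tx": 0.009, "ty": 0.053, "tz": -0.215, "ax": -10, "ay": 0.5, "az": 0}, {"tx": 0.009, "ty": 0.053, "tz": -0.224, "ax": -10, "ay": 0.5, "az": 0}, {"tx": 0.009, "ty": 0.053, "tz": -0.224, "ax": -10, "ay": 0.5, "az": 0}, {"tx": 0.009, "ty": 0.053, "tz": -0.224, "ax": -10, "ay": 0.5, "az": 0}, {"tx": 0.009, "ty": 0.053, "tz": -0.224, "ax": -10, "ay": 0.5, "az": 0}, {"tx": 0.009, "ty": 0.053, "tz": -0.224, "ax": -10, "ay": 0.5, "az": 0}], "hand": 0.068, "grip_force": 40}}

```text
time: 3.95
ee_pos: [539.3, -246.8, 72.0]
tool_rot: [-1.311, 1.167, -1.381]
contact_force: [1.0, 0.5, -0.2]
grip_width: 0.792
```

```bash
python3 - <<'E'
from h import *
s=robot.get_state(); im,d,m=snap('wrist','w2'); print(s['time'],s['ee_pos'],s['grip_width'],np.round(R.from_rotvec(s['tool_rot']).as_matrix(),3))
p=tips('w2',s); p=p[np.abs(p[:,0])<14]
for sg in (-1,1):
    a=p[(p[:,2]*sg>5)&(p[:,1]<14.5)]; y=a[:,1]; print(sg,np.sort(y)[-200::20]); t=a[y>y.max()-20]; print(np.percentile(t[:,2]*sg,[1,5]))
E
```

```text
3.95 [ 539.32088457 -246.77775509   72.03253285] 0.7923440129792026 [[-0.058 -0.007  0.998]
 [-0.983 -0.174 -0.059]
 [ 0.174 -0.985  0.003]]
-1 [2.09144253 2.5205135  2.85500383 3.21093286 3.52983954 4.16417748
 4.70360866 5.61680918 6.10202281 7.06176907]
[33.59855656 33.69077211]
1 [1.91938833 2.361233   2.7563432  3.30086012 3.7690355  4.29453529
 4.83338239 5.40444568 6.39270402 7.21765885]
[33.80149453 33.92649626]
```

View pics/w2.png

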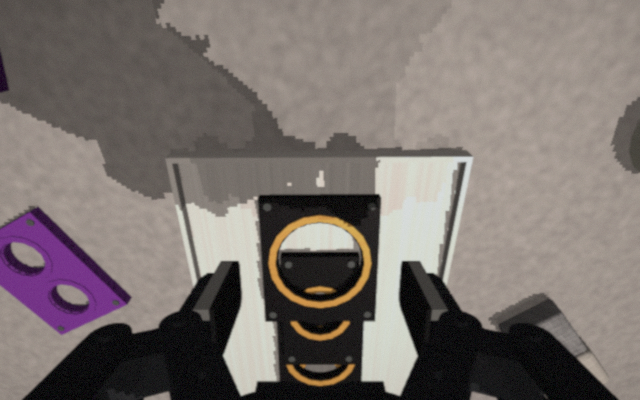

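```bash
python3 - <<'E'
from h import *
s=robot.get_state()
a=px2w('w2',[(259,195),(380.5,195)],9.9); b=px2w('w2',[(262,319),(376.5,320)],23.8)
for c in (a,b): print(np.round(c,1).tolist(), np.linalg.norm(c[0]-c[1]))
lo,hi=a.mean(0),b.mean(0); d=lo-hi; print(lo,hi,np.linalg.norm(d),np.degrees(np.arctan2(d[1],d[0])))
c=px2w('w2',[(171,157),(472,156)],10); print(c,c.mean(0))
print(px2w('w2',[(300,205),(350,205),(300,312),(350,312)])[:,2], (np.array(s['ee_pos'])))
E
```

```text
[[507.3, -233.8, 9.9], [573.4, -237.8, 9.9]] 66.20881339478676
[[500.4, -311.6, 23.8], [570.4, -316.9, 23.8]] 70.25540168969648
[ 540.3828234 -235.8008354    9.9      ] [ 535.39020972 -314.24949242   23.8       ] 79.82686251454957 86.3585045629223
[[ 465.18937311 -209.16122048   10.        ]
 [ 620.10033092 -218.01223863   10.        ]] [ 542.64485201 -213.58672956   10.        ]
[ 8.95980289 10.31850149 20.35293465 21.98952289] [ 539.22080204 -246.68759177   71.82825191]
```

Emit:
{"op": "play_rows", "data": {"commands": [{"tx": 0, "ty": 0, "tz": 0, "ax": 0, "ay": 0, "az": 0}, {"tx": 0, "ty": 0, "tz": 0, "ax": 0, "ay": 0, "az": 0}, {"tx": 0, "ty": -0.002, "tz": -0.01, "ax": 0, "ay": 0, "az": 0}, {"tx": 0, "ty": -0.003, "tz": -0.02, "ax": 0, "ay": 0, "az": 0}, {"tx": 0, "ty": -0.0045, "tz": -0.03, "ax": 0, "ay": 0, "az": 0}, {"tx": 0, "ty": -0.006, "tz": -0.04, "ax": 0, "ay": 0, "az": 0}, {"tx": 0, "ty": -0.0075, "tz": -0.05, "ax": 0, "ay": 0, "az": 0}, {"tx": 0, "ty": -0.0085, "tz": -0.0575, "ax": 0, "ay": 0, "az": 0}, {"tx": 0, "ty": -0.0085, "tz": -0.0575, "ax": 0, "ay": 0, "az": 0}, {"tx": 0, "ty": -0.0085, "tz": -0.0575, "ax": 0, "ay": 0, "az": 0}], "hand": 0.082}}

```text
time: 5.25
ee_pos: [539.2, -255.2, 14.1]
tool_rot: [-1.311, 1.167, -1.38]
contact_force: [0.3, -0.4, -0.8]
grip_width: 0.957
```

Emit:
{"op": "play_rows", "data": {"commands": [{"tx": 0, "ty": 0, "tz": 0, "ax": 0, "ay": 0, "az": 0}, {"tx": 0, "ty": 0, "tz": 0, "ax": 0, "ay": 0, "az": 0}, {"tx": 0, "ty": 0, "tz": 0, "ax": 0, "ay": 0, "az": 0}, {"tx": 0, "ty": 0, "tz": 0, "ax": 0, "ay": 0, "az": 0}, {"tx": 0, "ty": 0, "tz": 0, "ax": 0, "ay": 0, "az": 0}, {"tx": 0, "ty": 0, "tz": 0, "ax": 0, "ay": 0, "az": 0}, {"tx": 0, "ty": 0, "tz": 0, "ax": 0, "ay": 0, "az": 0}, {"tx": 0, "ty": 0, "tz": 0, "ax": 0, "ay": 0, "az": 0}, {"tx": 0, "ty": 0, "tz": 0, "ax": 0, "ay": 0, "az": 0}, {"tx": 0, "ty": 0, "tz": 0, "ax": 0, "ay": 0, "az": 0}], "hand": 0.05}}

```text
time: 6.5
ee_pos: [539.6, -255.2, 14.7]
tool_rot: [-1.311, 1.166, -1.381]
contact_force: [-0.8, 2.0, 5.4]
grip_width: 0.778
```

Emit:
{"op": "play_rows", "data": {"commands": [{"tx": 0, "ty": 0, "tz": 0.005, "ax": 0, "ay": 0, "az": 0}, {"tx": 0, "ty": 0, "tz": 0.015, "ax": 0, "ay": 0, "az": 0}, {"tx": 0, "ty": 0, "tz": 0.035, "ax": 0, "ay": 0, "az": 0}, {"tx": 0, "ty": 0, "tz": 0.055, "ax": 2.5, "ay": -0.14, "az": 0}, {"tx": 0, "ty": 0.01, "tz": 0.075, "ax": 5, "ay": -0.28, "az": 0}, {"tx": -0.001, "ty": 0.03, "tz": 0.08, "ax": 7.5, "ay": -0.42, "az": 0}, {"tx": -0.002, "ty": 0.055, "tz": 0.08, "ax": 10, "ay": -0.56, "az": 0}, {"tx": -0.004, "ty": 0.085, "tz": 0.08, "ax": 10, "ay": -0.56, "az": 0}, {"tx": -0.005, "ty": 0.11, "tz": 0.08, "ax": 10, "ay": -0.56, "az": 0}, {"tx": -0.006, "ty": 0.13, "tz": 0.08, "ax": 10, "ay": -0.56, "az": 0}]}}

```text
time: 7.75
ee_pos: [531.8, -121.1, 92.3]
tool_rot: [-1.182, 1.253, -1.247]
contact_force: [0.0, -0.3, -0.9]
grip_width: 0.777
```

Emit:
{"op": "play_rows", "data": {"commands": [{"tx": -0.001, "ty": 0.02, "tz": 0, "ax": 0, "ay": 0, "az": 2.7}, {"tx": -0.002, "ty": 0.04, "tz": 0, "ax": 0, "ay": 0, "az": 5.4}, {"tx": -0.003, "ty": 0.06, "tz": 0, "ax": 0, "ay": 0, "az": 8.1}, {"tx": -0.004, "ty": 0.073, "tz": -0.01, "ax": 0, "ay": 0, "az": 10.7}, {"tx": -0.004, "ty": 0.073, "tz": -0.025, "ax": 0, "ay": 0, "az": 10.7}, {"tx": -0.004, "ty": 0.073, "tz": -0.04, "ax": 0, "ay": 0, "az": 10.7}, {"tx": -0.004, "ty": 0.073, "tz": -0.05, "ax": 0, "ay": 0, "az": 10.7}, {"tx": -0.004, "ty": 0.073, "tz": -0.055, "ax": 0, "ay": 0, "az": 10.7}, {"tx": -0.004, "ty": 0.073, "tz": -0.055, "ax": 0, "ay": 0, "az": 10.7}, {"tx": -0.004, "ty": 0.073, "tz": -0.055, "ax": 0, "ay": 0, "az": 10.7}]}}

```text
time: 9.0
ee_pos: [529.4, -52.3, 39.2]
tool_rot: [-1.265, 1.113, -1.116]
contact_force: [0.3, 0.5, -1.1]
grip_width: 0.776
```

```bash
python3 - <<'E'
from h import *
s=robot.get_state(); im,d,m=snap('wrist','w3'); print(s['time'],s['ee_pos'],s['grip_width'],s['joint_pos'],np.round(R.from_rotvec(s['tool_rot']).as_matrix(),3))
E
```

```text
9.0 [529.38201959 -52.34278875  39.22066932] 0.776448756468877 [-0.37883321  0.54144638  0.59945378  1.83632864 -0.38719641  0.88022638
  0.5319545 ] [[ 0.127  0.002  0.992]
 [-0.992  0.     0.127]
 [ 0.    -1.     0.002]]
```

View pics/w3.png

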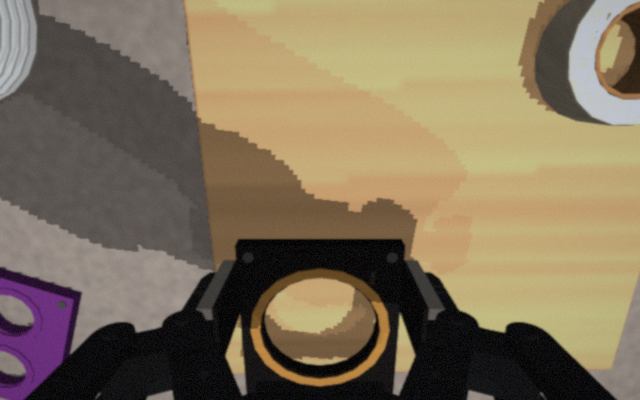

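```bash
python3 - <<'E'
from h import *
s=robot.get_state()
c=px2w('w3',[(186,0),(212,268),(610,368),(450,371)],12)[:,:2]; print(c)
e=c[0]-c[1]; vy=e/np.linalg.norm(e); print('yaw y',np.degrees(np.arctan2(vy[1],vy[0]))); vx=np.array([vy[1],-vy[0]])
b=vx*((c[0]+c[1])/2@vx+105)+vy*((c[2]+c[3])/2@vy+100); print('board c',b,'tcp in board',[(s['ee_pos'][:2]-b)@vx,(s['ee_pos'][:2]-b)@vy])
z=px2w('w3',[(320,245),(245,370),(395,370),(320,395)]); print(z)
E
```

```text
[[ 464.76098159   49.73562289]
 [ 478.62718464  -64.54758619]
 [ 692.20802686  -98.01263043]
 [ 607.49432909 -110.64898315]]
yaw y 96.91799252600408
board c [578.0589206  -12.30811771] tcp in board [np.float64(-53.06938711281983), np.float64(-33.76202727398106)]
[[ 527.40093392  -35.0932814    35.56937688]
 [ 501.58246795 -100.23315358   36.35562782]
 [ 578.53078295 -114.83850681   10.70073631]
 [ 528.12941886  -42.10391168  101.93912705]]
```

Emit:
{"op": "play_rows", "data": {"commands": [{"tx": -0.001, "ty": 0.006, "tz": -0.004, "ax": 0, "ay": 0, "az": 0}, {"tx": -0.001, "ty": 0.006, "tz": -0.008, "ax": 0, "ay": 0, "az": 0}, {"tx": -0.001, "ty": 0.006, "tz": -0.011, "ax": 0, "ay": 0, "az": 0}, {"tx": -0.001, "ty": 0.006, "tz": -0.014, "ax": 0, "ay": 0, "az": 0}, {"tx": -0.001, "ty": 0.006, "tz": -0.0155, "ax": 0, "ay": 0, "az": 0}, {"tx": -0.001, "ty": 0.006, "tz": -0.0165, "ax": 0, "ay": 0, "az": 0}, {"tx": -0.001, "ty": 0.006, "tz": -0.0175, "ax": 0, "ay": 0, "az": 0}, {"tx": -0.001, "ty": 0.006, "tz": -0.018, "ax": 0, "ay": 0, "az": 0}, {"tx": -0.001, "ty": 0.006, "tz": -0.018, "ax": 0, "ay": 0, "az": 0}, {"tx": -0.001, "ty": 0.006, "tz": -0.018, "ax": 0, "ay": 0, "az": 0}]}}

```text
time: 10.3
ee_pos: [528.0, -46.1, 20.9]
tool_rot: [-1.266, 1.114, -1.115]
contact_force: [1.1, -0.2, -0.3]
grip_width: 0.776
```

Emit:
{"op": "play_rows", "data": {"commands": [{"tx": 0, "ty": 0, "tz": 0, "ax": 0, "ay": 0, "az": 0}, {"tx": 0, "ty": 0, "tz": 0, "ax": 0, "ay": 0, "az": 0}, {"tx": 0, "ty": 0, "tz": 0, "ax": 0, "ay": 0, "az": 0}, {"tx": 0, "ty": 0, "tz": 0.005, "ax": 0, "ay": 0, "az": 0}, {"tx": 0, "ty": 0, "tz": 0.02, "ax": 0, "ay": 0, "az": 0}, {"tx": 0, "ty": 0, "tz": 0.04, "ax": 0, "ay": 0, "az": 0}, {"tx": 0, "ty": -0.01, "tz": 0.07, "ax": 0, "ay": 0, "az": -2.5}, {"tx": 0, "ty": -0.03, "tz": 0.09, "ax": 0, "ay": 0, "az": -5}, {"tx": 0, "ty": -0.06, "tz": 0.1, "ax": 0, "ay": 0, "az": -8}, {"tx": 0.001, "ty": -0.1, "tz": 0.1, "ax": 0, "ay": 0, "az": -10.7}], "hand": 0.078}}

```text
time: 11.55
ee_pos: [530.4, -146.1, 123.2]
tool_rot: [-1.177, 1.248, -1.254]
contact_force: [-0.4, -0.3, -0.2]
grip_width: 0.912
```

Emit:
{"op": "play_rows", "data": {"commands": [{"tx": 0.002, "ty": -0.04, "tz": 0, "ax": -3, "ay": 0.17, "az": 0}, {"tx": 0.004, "ty": -0.085, "tz": 0, "ax": -6, "ay": 0.34, "az": 0}, {"tx": 0.006, "ty": -0.12, "tz": 0, "ax": -9, "ay": 0.5, "az": 0}, {"tx": 0.008, "ty": -0.14, "tz": -0.01, "ax": -10, "ay": 0.56, "az": 0}, {"tx": 0.008, "ty": -0.14, "tz": -0.025, "ax": -10, "ay": 0.56, "az": 0}, {"tx": 0.008, "ty": -0.14, "tz": -0.04, "ax": -10, "ay": 0.56, "az": 0}, {"tx": 0.008, "ty": -0.14, "tz": -0.05, "ax": -10, "ay": 0.56, "az": 0}, {"tx": 0.008, "ty": -0.14, "tz": -0.05, "ax": -10, "ay": 0.56, "az": 0}, {"tx": 0.008, "ty": -0.14, "tz": -0.05, "ax": -10, "ay": 0.56, "az": 0}, {"tx": 0.008, "ty": -0.14, "tz": -0.05, "ax": -10, "ay": 0.56, "az": 0}], "hand": 0.064}}

```text
time: 12.8
ee_pos: [537.4, -286.3, 71.5]
tool_rot: [-1.311, 1.166, -1.381]
contact_force: [-0.6, 0.1, 0.7]
grip_width: 0.752
```

```bash
python3 - <<'E'
from h import *
s=robot.get_state(); im,d,m=snap('wrist','w4'); print(s['time'],s['ee_pos'],s['grip_width'],np.round(R.from_rotvec(s['tool_rot']).as_matrix(),3))
b=cv2.imread('pics/w4.png'); snap('top','t4'); t=load('t4')['im']
o=np.zeros((580,640,3),np.uint8); o[:400]=b; o[400:]=cv2.resize(t[125:215,270:470],(400,180)).shape and np.hstack([cv2.resize(t[125:215,270:470],(400,180),interpolation=cv2.INTER_CUBIC),np.zeros((180,240,3),np.uint8)])
cv2.imwrite('pics/w4c.png',o)
E
```

```text
12.8 [ 537.39482273 -286.28159797   71.53305889] 0.752385986050836 [[-0.058 -0.007  0.998]
 [-0.983 -0.174 -0.059]
 [ 0.174 -0.985  0.003]]
```

View pics/w4c.png

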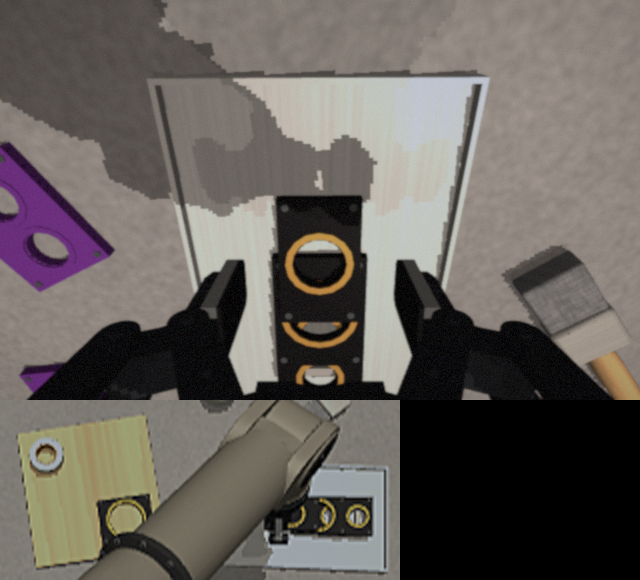

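Emit:
{"op": "play_rows", "data": {"commands": [{"tx": 0, "ty": -0.0015, "tz": -0.01, "ax": 0, "ay": 0, "az": 0}, {"tx": 0, "ty": -0.003, "tz": -0.02, "ax": 0, "ay": 0, "az": 0}, {"tx": 0, "ty": -0.005, "tz": -0.03, "ax": 0, "ay": 0, "az": 0}, {"tx": -0.0007, "ty": -0.0065, "tz": -0.04, "ax": 0, "ay": 0, "az": 0}, {"tx": -0.0007, "ty": -0.008, "tz": -0.048, "ax": 0, "ay": 0, "az": 0}, {"tx": -0.0007, "ty": -0.0088, "tz": -0.054, "ax": 0, "ay": 0, "az": 0}, {"tx": -0.0007, "ty": -0.0088, "tz": -0.054, "ax": 0, "ay": 0, "az": 0}, {"tx": -0.0007, "ty": -0.0088, "tz": -0.054, "ax": 0, "ay": 0, "az": 0}, {"tx": -0.0007, "ty": -0.0088, "tz": -0.054, "ax": 0, "ay": 0, "az": 0}, {"tx": -0.0007, "ty": -0.0088, "tz": -0.054, "ax": 0, "ay": 0, "az": 0}]}}

```text
time: 14.15
ee_pos: [536.5, -294.9, 17.1]
tool_rot: [-1.311, 1.167, -1.38]
contact_force: [-0.1, 0.0, 0.4]
grip_width: 0.751
```

Emit:
{"op": "play_rows", "data": {"commands": [{"tx": 0, "ty": 0, "tz": 0, "ax": 0, "ay": 0, "az": 0}, {"tx": 0, "ty": 0, "tz": 0, "ax": 0, "ay": 0, "az": 0}, {"tx": 0, "ty": 0, "tz": 0, "ax": 0, "ay": 0, "az": 0}, {"tx": 0, "ty": 0, "tz": 0, "ax": 0, "ay": 0, "az": 0}, {"tx": 0, "ty": 0, "tz": 0, "ax": 0, "ay": 0, "az": 0}, {"tx": 0, "ty": 0, "tz": 0, "ax": 0, "ay": 0, "az": 0}, {"tx": 0, "ty": 0, "tz": 0, "ax": 0, "ay": 0, "az": 0}, {"tx": 0, "ty": 0, "tz": 0, "ax": 0, "ay": 0, "az": 0}, {"tx": 0, "ty": 0, "tz": 0, "ax": 0, "ay": 0, "az": 0}, {"tx": 0, "ty": 0, "tz": 0, "ax": 0, "ay": 0, "az": 0}], "hand": 0.035}}

```text
time: 15.4
ee_pos: [536.6, -294.9, 17.2]
tool_rot: [-1.311, 1.167, -1.38]
contact_force: [-0.6, 1.6, 5.4]
grip_width: 0.549
```

Emit:
{"op": "play_rows", "data": {"commands": [{"tx": 0, "ty": 0, "tz": 0.005, "ax": 0, "ay": 0, "az": 0}, {"tx": 0, "ty": 0, "tz": 0.015, "ax": 0, "ay": 0, "az": 0}, {"tx": 0, "ty": 0, "tz": 0.035, "ax": 0, "ay": 0, "az": 0}, {"tx": 0, "ty": 0, "tz": 0.055, "ax": 2.5, "ay": -0.14, "az": 0}, {"tx": 0, "ty": 0.01, "tz": 0.075, "ax": 5, "ay": -0.28, "az": 0}, {"tx": -0.001, "ty": 0.035, "tz": 0.08, "ax": 7.5, "ay": -0.42, "az": 0}, {"tx": -0.002, "ty": 0.065, "tz": 0.08, "ax": 10, "ay": -0.56, "az": 0}, {"tx": -0.004, "ty": 0.1, "tz": 0.08, "ax": 10, "ay": -0.56, "az": 0}, {"tx": -0.006, "ty": 0.14, "tz": 0.08, "ax": 10, "ay": -0.56, "az": 0}, {"tx": -0.008, "ty": 0.18, "tz": 0.08, "ax": 10, "ay": -0.56, "az": 0}]}}

```text
time: 16.65
ee_pos: [526.9, -110.7, 95.6]
tool_rot: [-1.181, 1.253, -1.248]
contact_force: [0.3, 0.2, 0.1]
grip_width: 0.546
```

Emit:
{"op": "play_rows", "data": {"commands": [{"tx": -0.003, "ty": 0.04, "tz": 0, "ax": 0, "ay": 0, "az": 2.5}, {"tx": -0.006, "ty": 0.08, "tz": 0, "ax": 0, "ay": 0, "az": 5}, {"tx": -0.009, "ty": 0.12, "tz": 0, "ax": 0, "ay": 0, "az": 7.5}, {"tx": -0.012, "ty": 0.15, "tz": 0, "ax": 0, "ay": 0, "az": 10.5}, {"tx": -0.012, "ty": 0.1625, "tz": -0.02, "ax": 0, "ay": 0, "az": 10.5}, {"tx": -0.012, "ty": 0.1625, "tz": -0.04, "ax": 0, "ay": 0, "az": 10.5}, {"tx": -0.012, "ty": 0.1625, "tz": -0.055, "ax": 0, "ay": 0, "az": 10.5}, {"tx": -0.012, "ty": 0.1625, "tz": -0.065, "ax": 0, "ay": 0, "az": 10.5}, {"tx": -0.012, "ty": 0.1625, "tz": -0.07, "ax": 0, "ay": 0, "az": 10.5}, {"tx": -0.012, "ty": 0.1625, "tz": -0.07, "ax": 0, "ay": 0, "az": 10.5}]}}

```text
time: 17.9
ee_pos: [516.2, 47.5, 26.7]
tool_rot: [-1.264, 1.117, -1.118]
contact_force: [-0.2, -0.5, 0.2]
grip_width: 0.544
```

Emit:
{"op": "play_rows", "data": {"commands": [{"tx": 0, "ty": 0, "tz": -0.0015, "ax": 0, "ay": 0, "az": 0}, {"tx": 0, "ty": 0, "tz": -0.003, "ax": 0, "ay": 0, "az": 0}, {"tx": 0, "ty": 0, "tz": -0.0038, "ax": 0, "ay": 0, "az": 0}, {"tx": 0, "ty": 0, "tz": -0.0038, "ax": 0, "ay": 0, "az": 0}, {"tx": 0, "ty": 0, "tz": -0.0038, "ax": 0, "ay": 0, "az": 0}, {"tx": 0, "ty": 0, "tz": -0.0038, "ax": 0, "ay": 0, "az": 0}, {"tx": 0, "ty": 0, "tz": -0.0038, "ax": 0, "ay": 0, "az": 0}, {"tx": 0, "ty": 0, "tz": -0.0038, "ax": 0, "ay": 0, "az": 0}, {"tx": 0, "ty": 0, "tz": -0.0038, "ax": 0, "ay": 0, "az": 0}, {"tx": 0, "ty": 0, "tz": -0.0038, "ax": 0, "ay": 0, "az": 0}]}}

```text
time: 19.15
ee_pos: [516.5, 47.6, 23.8]
tool_rot: [-1.264, 1.116, -1.118]
contact_force: [-1.7, -0.3, 5.0]
grip_width: 0.544
```

Emit:
{"op": "play_rows", "data": {"commands": [{"tx": 0, "ty": 0, "tz": 0, "ax": 0, "ay": 0, "az": 0}, {"tx": 0, "ty": 0, "tz": 0, "ax": 0, "ay": 0, "az": 0}, {"tx": 0, "ty": 0, "tz": 0, "ax": 0, "ay": 0, "az": 0}, {"tx": 0, "ty": 0, "tz": 0.005, "ax": 0, "ay": 0, "az": 0}, {"tx": 0, "ty": 0, "tz": 0.02, "ax": 0, "ay": 0, "az": 0}, {"tx": 0, "ty": 0, "tz": 0.04, "ax": 0, "ay": 0, "az": 0}, {"tx": 0, "ty": -0.01, "tz": 0.07, "ax": 0, "ay": 0, "az": -2.5}, {"tx": 0, "ty": -0.04, "tz": 0.09, "ax": 0, "ay": 0, "az": -5}, {"tx": 0.003, "ty": -0.08, "tz": 0.1, "ax": 0, "ay": 0, "az": -8}, {"tx": 0.006, "ty": -0.13, "tz": 0.1, "ax": 0, "ay": 0, "az": -10.5}], "hand": 0.058}}

```text
time: 20.4
ee_pos: [523.8, -82.5, 125.4]
tool_rot: [-1.177, 1.248, -1.253]
contact_force: [1.4, 0.5, -0.1]
grip_width: 0.675
```

Emit:
{"op": "play_rows", "data": {"commands": [{"tx": 0.003, "ty": -0.05, "tz": 0, "ax": -2, "ay": 0.1, "az": 0}, {"tx": 0.006, "ty": -0.1, "tz": 0, "ax": -4, "ay": 0.22, "az": 0}, {"tx": 0.009, "ty": -0.15, "tz": 0, "ax": -6, "ay": 0.34, "az": 0}, {"tx": 0.011, "ty": -0.195, "tz": 0, "ax": -8, "ay": 0.45, "az": 0}, {"tx": 0.013, "ty": -0.23, "tz": -0.01, "ax": -10, "ay": 0.56, "az": 0}, {"tx": 0.013, "ty": -0.2435, "tz": -0.03, "ax": -10, "ay": 0.56, "az": 0}, {"tx": 0.013, "ty": -0.2435, "tz": -0.045, "ax": -10, "ay": 0.56, "az": 0}, {"tx": 0.013, "ty": -0.2435, "tz": -0.054, "ax": -10, "ay": 0.56, "az": 0}, {"tx": 0.013, "ty": -0.2435, "tz": -0.054, "ax": -10, "ay": 0.56, "az": 0}, {"tx": 0.013, "ty": -0.2435, "tz": -0.054, "ax": -10, "ay": 0.56, "az": 0}], "hand": 0.074}}

```text
time: 21.65
ee_pos: [535.9, -325.3, 69.5]
tool_rot: [-1.311, 1.166, -1.379]
contact_force: [0.2, 1.0, -0.5]
grip_width: 0.866
```

```bash
python3 - <<'E'
from h import *
s=robot.get_state(); im,d,m=snap('wrist','w5'); print(s['time'],s['ee_pos'],s['grip_width'],np.round(R.from_rotvec(s['tool_rot']).as_matrix(),3))
g=im.max(2)
for v in range(186,216,3):
    u=[k for k in range(240,400) if g[v,k]<70]; print(v,(u[0],u[-1],len(u)) if u else 0)
E
```

```text
21.65 [ 535.91259438 -325.25118452   69.49246932] 0.8664235140118337 [[-0.057 -0.008  0.998]
 [-0.983 -0.174 -0.057]
 [ 0.174 -0.985  0.003]]
186 0
189 0
192 0
195 0
198 0
201 (266, 369, 104)
204 (266, 369, 104)
207 (266, 369, 104)
210 (266, 369, 103)
213 (266, 369, 101)
```

View pics/w5.png

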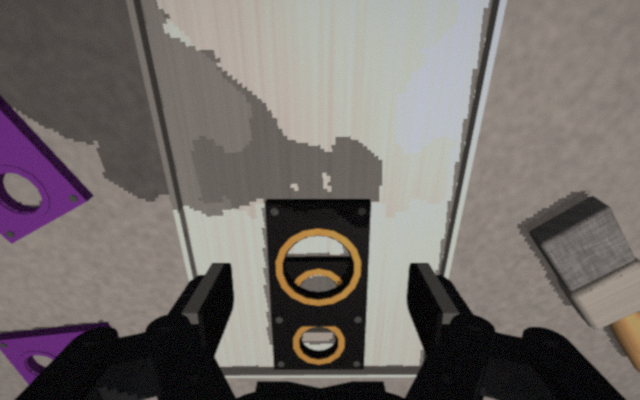

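```bash
python3 - <<'E'
from h import *
print(px2w('w5',[(266,200),(317.5,200),(369,200)],9.9), px2w('w5',[(281,365),(358,364)],23))
# tray bottom corners and edges
print(px2w('w5',[(195,377),(420,376)],10))
E
```

```text
[[ 507.78064835 -314.24726954    9.9       ]
 [ 535.57437438 -315.90269129    9.9       ]
 [ 563.39180086 -317.55952465    9.9       ]] [[ 504.44074609 -430.48039972   23.        ]
 [ 555.22737995 -432.62169529   23.        ]]
[[ 437.22811435 -456.45298135   10.        ]
 [ 601.51900113 -465.4864775    10.        ]]
```

Emit:
{"op": "play_rows", "data": {"commands": [{"tx": 0, "ty": -0.002, "tz": -0.01, "ax": 0, "ay": 0, "az": 0}, {"tx": 0, "ty": -0.004, "tz": -0.02, "ax": 0, "ay": 0, "az": 0}, {"tx": 0, "ty": -0.006, "tz": -0.03, "ax": 0, "ay": 0, "az": 0}, {"tx": -0.001, "ty": -0.0075, "tz": -0.04, "ax": 0, "ay": 0, "az": 0}, {"tx": -0.001, "ty": -0.009, "tz": -0.048, "ax": 0, "ay": 0, "az": 0}, {"tx": -0.001, "ty": -0.01, "tz": -0.0535, "ax": 0, "ay": 0, "az": 0}, {"tx": -0.001, "ty": -0.01, "tz": -0.0535, "ax": 0, "ay": 0, "az": 0}, {"tx": -0.001, "ty": -0.01, "tz": -0.0535, "ax": 0, "ay": 0, "az": 0}, {"tx": -0.001, "ty": -0.01, "tz": -0.0535, "ax": 0, "ay": 0, "az": 0}, {"tx": -0.001, "ty": -0.01, "tz": -0.0535, "ax": 0, "ay": 0, "az": 0}]}}

```text
time: 22.95
ee_pos: [534.4, -335.9, 15.8]
tool_rot: [-1.311, 1.167, -1.38]
contact_force: [-0.6, 0.5, -0.3]
grip_width: 0.867
```

Emit:
{"op": "play_rows", "data": {"commands": [{"tx": 0, "ty": 0, "tz": 0, "ax": 0, "ay": 0, "az": 0}, {"tx": 0, "ty": 0, "tz": 0, "ax": 0, "ay": 0, "az": 0}, {"tx": 0, "ty": 0, "tz": 0, "ax": 0, "ay": 0, "az": 0}, {"tx": 0, "ty": 0, "tz": 0, "ax": 0, "ay": 0, "az": 0}, {"tx": 0, "ty": 0, "tz": 0, "ax": 0, "ay": 0, "az": 0}, {"tx": 0, "ty": 0, "tz": 0, "ax": 0, "ay": 0, "az": 0}, {"tx": 0, "ty": 0, "tz": 0, "ax": 0, "ay": 0, "az": 0}, {"tx": 0, "ty": 0, "tz": 0, "ax": 0, "ay": 0, "az": 0}, {"tx": 0, "ty": 0, "tz": 0, "ax": 0, "ay": 0, "az": 0}, {"tx": 0, "ty": 0, "tz": 0, "ax": 0, "ay": 0, "az": 0}], "hand": 0.045}}

```text
time: 24.2
ee_pos: [534.6, -335.9, 16.0]
tool_rot: [-1.311, 1.167, -1.38]
contact_force: [-1.0, 1.8, 5.8]
grip_width: 0.663
```

Emit:
{"op": "play_rows", "data": {"commands": [{"tx": 0, "ty": 0, "tz": 0.005, "ax": 0, "ay": 0, "az": 0}, {"tx": 0, "ty": 0, "tz": 0.015, "ax": 0, "ay": 0, "az": 0}, {"tx": 0, "ty": 0, "tz": 0.035, "ax": 0, "ay": 0, "az": 0}, {"tx": 0, "ty": 0, "tz": 0.055, "ax": 2.5, "ay": -0.14, "az": 0}, {"tx": 0.002, "ty": 0.01, "tz": 0.075, "ax": 5, "ay": -0.28, "az": 0}, {"tx": 0.006, "ty": 0.03, "tz": 0.08, "ax": 7.5, "ay": -0.42, "az": 0}, {"tx": 0.012, "ty": 0.055, "tz": 0.08, "ax": 10, "ay": -0.56, "az": 0}, {"tx": 0.018, "ty": 0.085, "tz": 0.08, "ax": 10, "ay": -0.56, "az": 0}, {"tx": 0.024, "ty": 0.115, "tz": 0.08, "ax": 10, "ay": -0.56, "az": 0}, {"tx": 0.03, "ty": 0.15, "tz": 0.08, "ax": 10, "ay": -0.56, "az": 0}]}}

```text
time: 25.45
ee_pos: [564.3, -184.3, 95.5]
tool_rot: [-1.18, 1.252, -1.252]
contact_force: [0.8, 0.0, -0.5]
grip_width: 0.661
```

Emit:
{"op": "play_rows", "data": {"commands": [{"tx": 0.015, "ty": 0.035, "tz": 0, "ax": 0, "ay": 0, "az": 2.5}, {"tx": 0.03, "ty": 0.07, "tz": 0, "ax": 0, "ay": 0, "az": 5}, {"tx": 0.045, "ty": 0.105, "tz": 0, "ax": 0, "ay": 0, "az": 7.5}, {"tx": 0.058, "ty": 0.135, "tz": 0, "ax": 0, "ay": 0, "az": 10.5}, {"tx": 0.0635, "ty": 0.1505, "tz": -0.02, "ax": 0, "ay": 0, "az": 10.5}, {"tx": 0.0635, "ty": 0.1505, "tz": -0.04, "ax": 0, "ay": 0, "az": 10.5}, {"tx": 0.0635, "ty": 0.1505, "tz": -0.055, "ax": 0, "ay": 0, "az": 10.5}, {"tx": 0.0635, "ty": 0.1505, "tz": -0.065, "ax": 0, "ay": 0, "az": 10.5}, {"tx": 0.0635, "ty": 0.1505, "tz": -0.07, "ax": 0, "ay": 0, "az": 10.5}, {"tx": 0.0635, "ty": 0.1505, "tz": -0.07, "ax": 0, "ay": 0, "az": 10.5}]}}

```text
time: 26.7
ee_pos: [627.6, -36.0, 25.4]
tool_rot: [-1.264, 1.117, -1.118]
contact_force: [-0.4, 0.6, 0.0]
grip_width: 0.662
```

Emit:
{"op": "play_rows", "data": {"commands": [{"tx": 0, "ty": 0, "tz": -0.0015, "ax": 0, "ay": 0, "az": 0}, {"tx": 0, "ty": 0, "tz": -0.003, "ax": 0, "ay": 0, "az": 0}, {"tx": 0, "ty": 0, "tz": -0.0033, "ax": 0, "ay": 0, "az": 0}, {"tx": 0, "ty": 0, "tz": -0.0033, "ax": 0, "ay": 0, "az": 0}, {"tx": 0, "ty": 0, "tz": -0.0033, "ax": 0, "ay": 0, "az": 0}, {"tx": 0, "ty": 0, "tz": -0.0033, "ax": 0, "ay": 0, "az": 0}, {"tx": 0, "ty": 0, "tz": -0.0033, "ax": 0, "ay": 0, "az": 0}, {"tx": 0, "ty": 0, "tz": -0.0033, "ax": 0, "ay": 0, "az": 0}, {"tx": 0, "ty": 0, "tz": -0.0033, "ax": 0, "ay": 0, "az": 0}, {"tx": 0, "ty": 0, "tz": -0.0033, "ax": 0, "ay": 0, "az": 0}]}}

```text
time: 27.95
ee_pos: [627.7, -35.4, 22.2]
tool_rot: [-1.265, 1.116, -1.118]
contact_force: [-0.4, -0.1, -0.4]
grip_width: 0.669
```

Emit:
{"op": "play_rows", "data": {"commands": [{"tx": 0, "ty": 0, "tz": 0, "ax": 0, "ay": 0, "az": 0}, {"tx": 0, "ty": 0, "tz": 0, "ax": 0, "ay": 0, "az": 0}, {"tx": 0, "ty": 0, "tz": 0, "ax": 0, "ay": 0, "az": 0}, {"tx": 0, "ty": 0, "tz": 0.005, "ax": 0, "ay": 0, "az": 0}, {"tx": 0, "ty": 0, "tz": 0.02, "ax": 0, "ay": 0, "az": 0}, {"tx": 0, "ty": 0, "tz": 0.04, "ax": 0, "ay": 0, "az": 0}, {"tx": -0.003, "ty": -0.01, "tz": 0.07, "ax": 0, "ay": 0, "az": -2.5}, {"tx": -0.01, "ty": -0.04, "tz": 0.09, "ax": 0, "ay": 0, "az": -5}, {"tx": -0.02, "ty": -0.08, "tz": 0.1, "ax": 0, "ay": 0, "az": -8}, {"tx": -0.03, "ty": -0.13, "tz": 0.1, "ax": 0, "ay": 0, "az": -10.5}], "hand": 0.068}}

```text
time: 29.2
ee_pos: [597.8, -168.1, 124.7]
tool_rot: [-1.177, 1.25, -1.257]
contact_force: [-0.4, 0.6, -0.6]
grip_width: 0.799
```

Emit:
{"op": "play_rows", "data": {"commands": [{"tx": -0.014, "ty": -0.045, "tz": 0, "ax": -2, "ay": 0.1, "az": 0}, {"tx": -0.028, "ty": -0.09, "tz": 0, "ax": -4, "ay": 0.22, "az": 0}, {"tx": -0.042, "ty": -0.135, "tz": 0, "ax": -6, "ay": 0.34, "az": 0}, {"tx": -0.054, "ty": -0.175, "tz": 0, "ax": -8, "ay": 0.45, "az": 0}, {"tx": -0.063, "ty": -0.205, "tz": -0.01, "ax": -10, "ay": 0.56, "az": 0}, {"tx": -0.066, "ty": -0.22, "tz": -0.03, "ax": -10, "ay": 0.56, "az": 0}, {"tx": -0.066, "ty": -0.22, "tz": -0.045, "ax": -10, "ay": 0.56, "az": 0}, {"tx": -0.066, "ty": -0.22, "tz": -0.05, "ax": -10, "ay": 0.56, "az": 0}, {"tx": -0.066, "ty": -0.22, "tz": -0.05, "ax": -10, "ay": 0.56, "az": 0}, {"tx": -0.066, "ty": -0.22, "tz": -0.05, "ax": -10, "ay": 0.56, "az": 0}], "hand": 0.076}}

```text
time: 30.45
ee_pos: [532.7, -384.8, 72.7]
tool_rot: [-1.312, 1.165, -1.379]
contact_force: [0.8, 0.2, 0.9]
grip_width: 0.893
```

```bash
python3 - <<'E'
from h import *
s=robot.get_state(); im,d,m=snap('wrist','w6'); print(s['time'],s['ee_pos'],s['grip_width'],np.round(R.from_rotvec(s['tool_rot']).as_matrix(),3))
snap('top','t6'); t=load('t6')['im']
cv2.imwrite('pics/w6c.png',np.vstack([im,np.hstack([cv2.resize(t[125:215,270:360],(180,180),interpolation=cv2.INTER_CUBIC),np.zeros((180,460,3),np.uint8)])]))
g=im.max(2)
for v in range(200,340,3):
    u=[k for k in range(240,400) if g[v,k]<70]; print(v,(u[0],u[-1],len(u)) if u else 0,end=';')
E
```

```text
30.45 [ 532.71081192 -384.80515995   72.74386213] 0.8926540627983144 [[-0.057 -0.007  0.998]
 [-0.983 -0.174 -0.057]
 [ 0.174 -0.985  0.003]]
200 (263, 371, 50);203 (263, 371, 51);206 (264, 371, 52);209 (264, 371, 54);212 (264, 370, 53);215 (264, 370, 59);218 (264, 370, 65);221 (264, 370, 81);224 (265, 370, 77);227 (265, 370, 64);230 (265, 370, 72);233 (265, 369, 86);236 (265, 369, 105);239 (265, 369, 95);242 (266, 369, 74);245 (266, 369, 66);248 (266, 369, 66);251 (266, 369, 77);254 (266, 369, 83);257 (266, 368, 46);260 (266, 368, 46);263 (267, 368, 47);266 (267, 368, 46);269 (267, 368, 51);272 (267, 368, 53);275 (268, 368, 58);278 (268, 367, 68);281 (268, 367, 75);284 (268, 367, 65);287 (268, 367, 65);290 (268, 367, 67);293 (269, 367, 95);296 (269, 367, 99);299 0;302 0;305 0;308 0;311 0;314 0;317 0;320 0;323 0;326 0;329 0;332 0;335 0;338 0;
```

View pics/w6c.png

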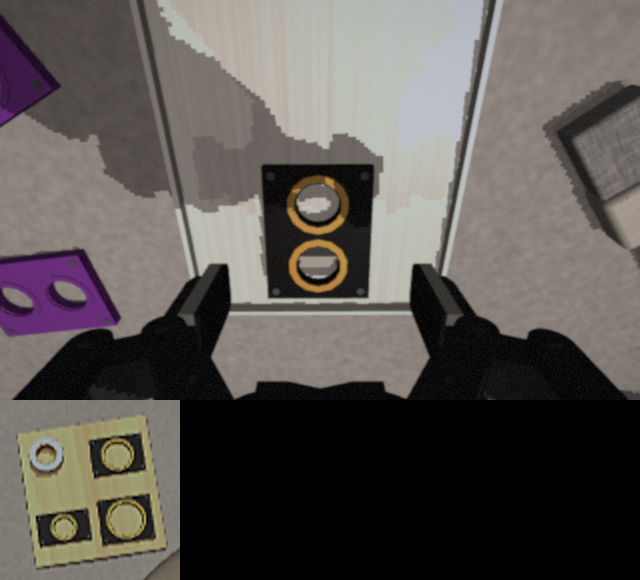

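```bash
python3 - <<'E'
from h import *
lo=px2w('w6',[(261,164.5),(373.5,164.5)],9.9); hi=px2w('w6',[(268.5,298),(367.5,298)],23.8)
print(lo,hi,(lo.mean(0)+hi.mean(0))/2, lo.mean(0)-hi.mean(0))
E
```

```text
[[ 504.04653951 -354.49523029    9.9       ]
 [ 562.86572145 -357.96511825    9.9       ]] [[ 499.77244781 -433.74571491   23.8       ]
 [ 558.41304639 -437.29280179   23.8       ]] [ 531.27443879 -395.87471631   16.85      ] [  4.36338338  79.28908408 -13.9       ]
```

Emit:
{"op": "play_rows", "data": {"commands": [{"tx": 0, "ty": -0.002, "tz": -0.01, "ax": 0, "ay": 0, "az": 0}, {"tx": 0, "ty": -0.004, "tz": -0.02, "ax": 0, "ay": 0, "az": 0}, {"tx": 0, "ty": -0.006, "tz": -0.03, "ax": 0, "ay": 0, "az": 0}, {"tx": -0.001, "ty": -0.0075, "tz": -0.04, "ax": 0, "ay": 0, "az": 0}, {"tx": -0.0013, "ty": -0.009, "tz": -0.048, "ax": 0, "ay": 0, "az": 0}, {"tx": -0.0013, "ty": -0.0104, "tz": -0.0535, "ax": 0, "ay": 0, "az": 0}, {"tx": -0.0013, "ty": -0.0104, "tz": -0.0535, "ax": 0, "ay": 0, "az": 0}, {"tx": -0.0013, "ty": -0.0104, "tz": -0.0535, "ax": 0, "ay": 0, "az": 0}, {"tx": -0.0013, "ty": -0.0104, "tz": -0.0535, "ax": 0, "ay": 0, "az": 0}, {"tx": -0.0013, "ty": -0.0104, "tz": -0.0535, "ax": 0, "ay": 0, "az": 0}]}}

```text
time: 31.8
ee_pos: [530.6, -395.8, 19.0]
tool_rot: [-1.311, 1.167, -1.38]
contact_force: [0.6, -1.0, 0.1]
grip_width: 0.89
```

Emit:
{"op": "play_rows", "data": {"commands": [{"tx": 0, "ty": 0, "tz": 0, "ax": 0, "ay": 0, "az": 0}, {"tx": 0, "ty": 0, "tz": 0, "ax": 0, "ay": 0, "az": 0}, {"tx": 0, "ty": 0, "tz": 0, "ax": 0, "ay": 0, "az": 0}, {"tx": 0, "ty": 0, "tz": 0, "ax": 0, "ay": 0, "az": 0}, {"tx": 0, "ty": 0, "tz": 0, "ax": 0, "ay": 0, "az": 0}, {"tx": 0, "ty": 0, "tz": 0, "ax": 0, "ay": 0, "az": 0}, {"tx": 0, "ty": 0, "tz": 0, "ax": 0, "ay": 0, "az": 0}, {"tx": 0, "ty": 0, "tz": 0, "ax": 0, "ay": 0, "az": 0}, {"tx": 0, "ty": 0, "tz": 0, "ax": 0, "ay": 0, "az": 0}, {"tx": 0, "ty": 0, "tz": 0, "ax": 0, "ay": 0, "az": 0}], "hand": 0.047}}

```text
time: 33.05
ee_pos: [530.8, -395.9, 19.2]
tool_rot: [-1.311, 1.167, -1.381]
contact_force: [-0.2, 1.4, 4.3]
grip_width: 0.685
```

Emit:
{"op": "play_rows", "data": {"commands": [{"tx": 0, "ty": 0, "tz": 0.005, "ax": 0, "ay": 0, "az": 0}, {"tx": 0, "ty": 0, "tz": 0.015, "ax": 0, "ay": 0, "az": 0}, {"tx": 0, "ty": 0, "tz": 0.035, "ax": 0, "ay": 0, "az": 0}, {"tx": 0, "ty": 0, "tz": 0.06, "ax": 2.5, "ay": -0.14, "az": 0}, {"tx": 0, "ty": 0.01, "tz": 0.085, "ax": 5, "ay": -0.28, "az": 0}, {"tx": 0, "ty": 0.03, "tz": 0.105, "ax": 7.5, "ay": -0.42, "az": 0}, {"tx": 0, "ty": 0.06, "tz": 0.12, "ax": 10, "ay": -0.56, "az": 0}, {"tx": -0.003, "ty": 0.1, "tz": 0.12, "ax": 10, "ay": -0.56, "az": 0}, {"tx": -0.006, "ty": 0.145, "tz": 0.12, "ax": 10, "ay": -0.56, "az": 0}, {"tx": -0.009, "ty": 0.19, "tz": 0.12, "ax": 10, "ay": -0.56, "az": 0}]}}

```text
time: 34.3
ee_pos: [521.4, -205.1, 140.1]
tool_rot: [-1.179, 1.251, -1.255]
contact_force: [0.0, 0.6, -0.6]
grip_width: 0.683
```

Emit:
{"op": "play_rows", "data": {"commands": [{"tx": -0.003, "ty": 0.045, "tz": 0, "ax": 0, "ay": 0, "az": 0}, {"tx": -0.006, "ty": 0.09, "tz": 0, "ax": 0, "ay": 0, "az": 0}, {"tx": -0.009, "ty": 0.135, "tz": 0, "ax": 0, "ay": 0, "az": 0}, {"tx": -0.012, "ty": 0.18, "tz": 0, "ax": 0, "ay": 0, "az": 0}, {"tx": -0.015, "ty": 0.225, "tz": 0, "ax": 0, "ay": 0, "az": 0}, {"tx": -0.018, "ty": 0.27, "tz": 0, "ax": 0, "ay": 0, "az": 0}, {"tx": -0.021, "ty": 0.315, "tz": 0, "ax": 0, "ay": 0, "az": 0}, {"tx": -0.024, "ty": 0.36, "tz": 0, "ax": 0, "ay": 0, "az": 0}, {"tx": -0.027, "ty": 0.395, "tz": 0, "ax": 0, "ay": 0, "az": 0}, {"tx": -0.03, "ty": 0.42, "tz": 0, "ax": 0, "ay": 0, "az": 0}]}}

```text
time: 35.55
ee_pos: [491.5, 216.2, 140.0]
tool_rot: [-1.179, 1.25, -1.252]
contact_force: [0.4, 0.6, 0.1]
grip_width: 0.687
```

```bash
python3 - <<'E'
from h import *
s=robot.get_state(); im,d,m=snap('wrist','w7'); print(s['time'],s['ee_pos'],s['grip_width'],s['joint_pos'],np.round(R.from_rotvec(s['tool_rot']).as_matrix(),3))
E
```

```text
35.55 [491.51690976 216.18136119 140.03588308] 0.6867476651695584 [-0.87266955  0.40090857  0.56281218  1.72335187 -0.23813837  1.08293788
 -0.29094789] [[-0.057  0.003  0.998]
 [-0.998  0.001 -0.057]
 [-0.001 -1.     0.003]]
```

View pics/w7.png

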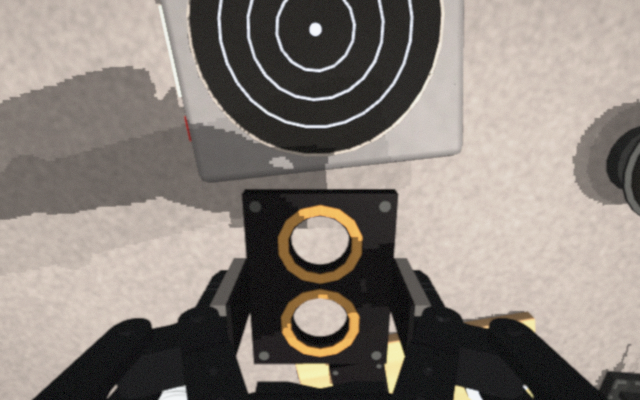

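```bash
python3 - <<'E'
from h import *
s=robot.get_state(); print(px2w('w7',[(315.5,29.5)],62),px2w('w7',[(315.5,29.5)]))
e=px2w('w7',[(210,180),(455,152)],50); print(e, np.degrees(np.arctan2(*(e[1]-e[0])[[1,0]])))
z=s['ee_pos'][2]-2.3
p=px2w('w7',[(255,206),(385,207),(376.5,355.5),(263.5,355.5)],z); print(p,p.mean(0),s['ee_pos'])
print(px2w('w7',[(250,230),(390,230),(258,340),(380,340)]))
E
```

```text
[[495.88510501 322.26165925  62.        ]] [[495.88420277 322.54951492  59.89493381]]
[[424.65509581 242.12057525  50.        ]
 [576.9280609  250.88036878  50.        ]] 3.2924205740449097
[[468.97275207 251.82453409 137.51520769]
 [518.74013486 248.4854152  137.51520769]
 [514.82023548 179.02716605 137.51520769]
 [464.80966086 182.05094277 137.51520769]] [491.83569582 215.34701453 137.51520769] [490.65748734 220.59932878 139.81520769]
[[465.9584501  242.17987933 137.79329536]
 [520.8356132  238.47484401 136.68434336]
 [463.12698814 189.88046533 136.86030355]
 [516.46552106 186.98500675 137.25425929]]
```

Emit:
{"op": "play_rows", "data": {"commands": [{"tx": 0.001, "ty": 0.02, "tz": 0, "ax": 0, "ay": 0, "az": 1}, {"tx": 0.002, "ty": 0.05, "tz": 0, "ax": 0, "ay": 0, "az": 3}, {"tx": 0.003, "ty": 0.08, "tz": -0.01, "ax": 0, "ay": 0, "az": 5}, {"tx": 0.0036, "ty": 0.1, "tz": -0.02, "ax": 0, "ay": 0, "az": 6.5}, {"tx": 0.0036, "ty": 0.1091, "tz": -0.035, "ax": 0, "ay": 0, "az": 6.5}, {"tx": 0.0036, "ty": 0.1091, "tz": -0.045, "ax": 0, "ay": 0, "az": 6.5}, {"tx": 0.0036, "ty": 0.1091, "tz": -0.055, "ax": 0, "ay": 0, "az": 6.5}, {"tx": 0.0036, "ty": 0.1091, "tz": -0.061, "ax": 0, "ay": 0, "az": 6.5}, {"tx": 0.0036, "ty": 0.1091, "tz": -0.061, "ax": 0, "ay": 0, "az": 6.5}, {"tx": 0.0036, "ty": 0.1091, "tz": -0.061, "ax": 0, "ay": 0, "az": 6.5}]}}

```text
time: 36.85
ee_pos: [495.4, 323.3, 78.2]
tool_rot: [-1.232, 1.168, -1.17]
contact_force: [-0.3, -0.1, -0.5]
grip_width: 0.683
```

```bash
python3 - <<'E'
from h import *
s=robot.get_state(); print(s['time'],s['ee_pos'],np.round(R.from_rotvec(s['tool_rot']).as_matrix(),3))
E
```

```text
36.85 [495.42830084 323.25761024  78.19277047] [[ 0.054  0.002  0.999]
 [-0.999  0.001  0.054]
 [-0.001 -1.     0.002]]
```

Now lower, release, lift and look.

Emit:
{"op": "play_rows", "data": {"commands": [{"tx": 0, "ty": 0, "tz": -0.002, "ax": 0, "ay": 0, "az": 0}, {"tx": 0, "ty": 0, "tz": -0.004, "ax": 0, "ay": 0, "az": 0}, {"tx": 0, "ty": 0, "tz": -0.0055, "ax": 0, "ay": 0, "az": 0}, {"tx": 0, "ty": 0, "tz": -0.0064, "ax": 0, "ay": 0, "az": 0}, {"tx": 0, "ty": 0, "tz": -0.0064, "ax": 0, "ay": 0, "az": 0}, {"tx": 0, "ty": 0, "tz": -0.0064, "ax": 0, "ay": 0, "az": 0}, {"tx": 0, "ty": 0, "tz": -0.0064, "ax": 0, "ay": 0, "az": 0}, {"tx": 0, "ty": 0, "tz": -0.0064, "ax": 0, "ay": 0, "az": 0}, {"tx": 0, "ty": 0, "tz": -0.0064, "ax": 0, "ay": 0, "az": 0}, {"tx": 0, "ty": 0, "tz": -0.0064, "ax": 0, "ay": 0, "az": 0}]}}

```text
time: 38.1
ee_pos: [494.9, 323.3, 71.5]
tool_rot: [-1.234, 1.168, -1.169]
contact_force: [-2.0, -0.5, 6.0]
grip_width: 0.689
```

Emit:
{"op": "play_rows", "data": {"commands": [{"tx": 0, "ty": 0, "tz": 0, "ax": 0, "ay": 0, "az": 0}, {"tx": 0, "ty": 0, "tz": 0, "ax": 0, "ay": 0, "az": 0}, {"tx": 0, "ty": 0, "tz": 0, "ax": 0, "ay": 0, "az": 0}, {"tx": 0, "ty": 0, "tz": 0.005, "ax": 0, "ay": 0, "az": 0}, {"tx": 0, "ty": 0, "tz": 0.02, "ax": 0, "ay": 0, "az": 0}, {"tx": 0, "ty": 0, "tz": 0.04, "ax": 0, "ay": 0, "az": 0}, {"tx": 0, "ty": -0.02, "tz": 0.06, "ax": 0, "ay": 0, "az": 0}, {"tx": 0, "ty": -0.05, "tz": 0.07, "ax": 0, "ay": 0, "az": 0}, {"tx": 0, "ty": -0.07, "tz": 0.07, "ax": 0, "ay": 0, "az": 0}, {"tx": 0, "ty": -0.07, "tz": 0.07, "ax": 0, "ay": 0, "az": 0}], "hand": 0.07}}

```text
time: 39.35
ee_pos: [495.4, 251.3, 141.7]
tool_rot: [-1.232, 1.171, -1.172]
contact_force: [-0.7, 1.2, -0.6]
grip_width: 0.818
```

```bash
python3 - <<'E'
from h import *
s=robot.get_state(); im,d,m=snap('wrist','w8'); print(s['time'],s['ee_pos'])
E
```

```text
39.35 [495.4169943  251.31196973 141.6669117 ]
```

View pics/w8.png

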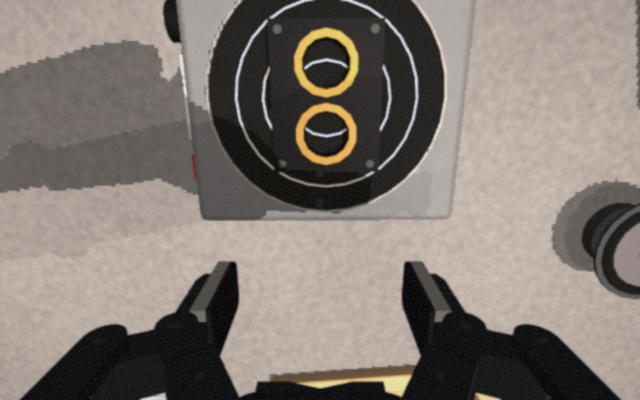

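```bash
python3 - <<'E'
from h import *
im=load('w8')['im']; g=im.max(2)
# refine ring edges along row 92 and col 325
def circ(P):
    A=np.c_[2*P[:,:2],np.ones(len(P))]; x=np.linalg.lstsq(A,(P[:,:2]**2).sum(1),rcond=None)[0]; return x[:2],np.sqrt(x[2]+x[:2]@x[:2])
print(circ(px2w('w8',[(235,92),(418,92),(325,186.5),(265,170),(387,167)],62)))
print(circ(px2w('w8',[(209,92),(445.5,92),(326,210),(239,170),(415,170)],62)))
p=px2w('w8',[(277,29),(375.5,29),(371,163),(281.5,163)],69); print(p.round(1),p.mean(0))
c=px2w('w8',[(326,61.5),(326,133.5)],69); print(c.mean(0))
E
```

```text
(array([495.55877637, 321.0160172 ]), np.float64(51.16282283020837))
(array([496.31567566, 322.41088788]), np.float64(65.63964331449588))
[[468.6 355.6  69. ]
 [518.7 358.2  69. ]
 [522.9 289.   69. ]
 [472.1 286.5  69. ]] [495.57981301 322.33900761  69.        ]
[495.4083944  322.91813756  69.        ]
```

Emit:
{"op": "play_rows", "data": {"commands": [{"tx": 0.003, "ty": -0.03, "tz": 0, "ax": 0, "ay": 0, "az": 0.5}, {"tx": 0.007, "ty": -0.07, "tz": 0, "ax": 0, "ay": 0, "az": 1}, {"tx": 0.012, "ty": -0.115, "tz": 0, "ax": 0, "ay": 0, "az": 1.7}, {"tx": 0.017, "ty": -0.16, "tz": 0, "ax": 0, "ay": 0, "az": 2.3}, {"tx": 0.022, "ty": -0.205, "tz": 0, "ax": 0, "ay": 0, "az": 3}, {"tx": 0.026, "ty": -0.25, "tz": 0, "ax": 0, "ay": 0, "az": 3.7}, {"tx": 0.03, "ty": -0.28, "tz": -0.02, "ax": 0, "ay": 0, "az": 4.2}, {"tx": 0.0326, "ty": -0.2994, "tz": -0.05, "ax": 0, "ay": 0, "az": 4.2}, {"tx": 0.0326, "ty": -0.2994, "tz": -0.07, "ax": 0, "ay": 0, "az": 4.2}, {"tx": 0.0326, "ty": -0.2994, "tz": -0.08, "ax": 0, "ay": 0, "az": 4.2}], "hand": 0.078}}

```text
time: 40.65
ee_pos: [527.2, -44.4, 59.5]
tool_rot: [-1.268, 1.115, -1.112]
contact_force: [0.3, 0.5, 0.3]
grip_width: 0.912
```

Emit:
{"op": "play_rows", "data": {"commands": [{"tx": 0, "ty": 0, "tz": 0, "ax": 0, "ay": 0, "az": 0}, {"tx": 0, "ty": 0, "tz": 0, "ax": 0, "ay": 0, "az": 0}, {"tx": 0, "ty": 0, "tz": -0.01, "ax": 0, "ay": 0, "az": 0}, {"tx": 0, "ty": 0, "tz": -0.02, "ax": 0, "ay": 0, "az": 0}, {"tx": 0, "ty": 0, "tz": -0.03, "ax": 0, "ay": 0, "az": 0}, {"tx": 0, "ty": 0, "tz": -0.0365, "ax": 0, "ay": 0, "az": 0}, {"tx": 0, "ty": 0, "tz": -0.0395, "ax": 0, "ay": 0, "az": 0}, {"tx": 0, "ty": 0, "tz": -0.0395, "ax": 0, "ay": 0, "az": 0}, {"tx": 0, "ty": 0, "tz": -0.0395, "ax": 0, "ay": 0, "az": 0}, {"tx": 0, "ty": 0, "tz": -0.0395, "ax": 0, "ay": 0, "az": 0}]}}

```text
time: 41.9
ee_pos: [527.9, -46.1, 22.1]
tool_rot: [-1.266, 1.113, -1.115]
contact_force: [0.7, -0.6, -0.7]
grip_width: 0.912
```

```bash
python3 - <<'E'
from h import *
s=robot.get_state(); print(s['time'],s['ee_pos'],s['contact_force'],np.round(R.from_rotvec(s['tool_rot']).as_matrix(),3))
im,d,m=snap('wrist','w9'); g=im.max(2)
# dark low edge of the wide plate near centre columns
for u in (300,320,340): print(u,[v for v in range(180,300) if g[v,u]<70][:1])
E
```

```text
41.9 [527.91399877 -46.10058096  22.14752053] [ 0.65285502 -0.56348461 -0.67315215] [[ 0.127  0.002  0.992]
 [-0.992  0.     0.127]
 [ 0.    -1.     0.002]]
300 [180]
320 [180]
340 [180]
```

Emit:
{"op": "play_rows", "data": {"commands": [{"tx": 0, "ty": 0, "tz": -0.0013, "ax": 0, "ay": 0, "az": 0}, {"tx": 0, "ty": 0, "tz": -0.0013, "ax": 0, "ay": 0, "az": 0}, {"tx": 0, "ty": 0, "tz": -0.0013, "ax": 0, "ay": 0, "az": 0}, {"tx": 0, "ty": 0, "tz": -0.0013, "ax": 0, "ay": 0, "az": 0}, {"tx": 0, "ty": 0, "tz": -0.0013, "ax": 0, "ay": 0, "az": 0}, {"tx": 0, "ty": 0, "tz": -0.0013, "ax": 0, "ay": 0, "az": 0}, {"tx": 0, "ty": 0, "tz": -0.0013, "ax": 0, "ay": 0, "az": 0}, {"tx": 0, "ty": 0, "tz": -0.0013, "ax": 0, "ay": 0, "az": 0}, {"tx": 0, "ty": 0, "tz": -0.0013, "ax": 0, "ay": 0, "az": 0}, {"tx": 0, "ty": 0, "tz": -0.0013, "ax": 0, "ay": 0, "az": 0}], "hand": 0.05}}

```text
time: 43.2
ee_pos: [528.0, -46.1, 21.6]
tool_rot: [-1.265, 1.114, -1.115]
contact_force: [-1.0, -0.4, 6.5]
grip_width: 0.777
```

Emit:
{"op": "play_rows", "data": {"commands": [{"tx": 0, "ty": 0, "tz": 0.005, "ax": 0, "ay": 0, "az": 0}, {"tx": 0, "ty": 0, "tz": 0.015, "ax": 0, "ay": 0, "az": 0}, {"tx": 0, "ty": 0, "tz": 0.035, "ax": 0, "ay": 0, "az": 0}, {"tx": 0, "ty": 0, "tz": 0.06, "ax": 0, "ay": 0, "az": 0}, {"tx": 0, "ty": -0.01, "tz": 0.08, "ax": 0, "ay": 0, "az": -1.5}, {"tx": 0, "ty": -0.03, "tz": 0.09, "ax": 0, "ay": 0, "az": -3.5}, {"tx": 0, "ty": -0.06, "tz": 0.09, "ax": 0, "ay": 0, "az": -5.5}, {"tx": 0.001, "ty": -0.09, "tz": 0.09, "ax": 0, "ay": 0, "az": -7.5}, {"tx": 0.002, "ty": -0.125, "tz": 0.09, "ax": 0, "ay": 0, "az": -9}, {"tx": 0.002, "ty": -0.16, "tz": 0.09, "ax": 0, "ay": 0, "az": -10.5}]}}

```text
time: 44.45
ee_pos: [528.8, -208.3, 110.2]
tool_rot: [-1.182, 1.251, -1.252]
contact_force: [-0.4, 0.2, -1.3]
grip_width: 0.777
```

Emit:
{"op": "play_rows", "data": {"commands": [{"tx": 0.0005, "ty": -0.035, "tz": 0, "ax": -2, "ay": 0.11, "az": 0}, {"tx": 0.001, "ty": -0.07, "tz": 0, "ax": -4, "ay": 0.22, "az": 0}, {"tx": 0.0015, "ty": -0.105, "tz": 0, "ax": -6, "ay": 0.34, "az": 0}, {"tx": 0.002, "ty": -0.135, "tz": 0, "ax": -8, "ay": 0.45, "az": 0}, {"tx": 0.0023, "ty": -0.158, "tz": -0.01, "ax": -10, "ay": 0.56, "az": 0}, {"tx": 0.0023, "ty": -0.1693, "tz": -0.025, "ax": -10, "ay": 0.56, "az": 0}, {"tx": 0.0023, "ty": -0.1693, "tz": -0.04, "ax": -10, "ay": 0.56, "az": 0}, {"tx": 0.0023, "ty": -0.1693, "tz": -0.055, "ax": -10, "ay": 0.56, "az": 0}, {"tx": 0.0023, "ty": -0.1693, "tz": -0.06, "ax": -10, "ay": 0.56, "az": 0}, {"tx": 0.0023, "ty": -0.1693, "tz": -0.06, "ax": -10, "ay": 0.56, "az": 0}]}}

```text
time: 45.7
ee_pos: [532.0, -374.6, 50.0]
tool_rot: [-1.314, 1.165, -1.376]
contact_force: [0.1, 0.3, -0.1]
grip_width: 0.779
```

```bash
python3 - <<'E'
from h import *
s=robot.get_state(); print(s['time'],s['ee_pos'],s['grip_width'],np.round(R.from_rotvec(s['tool_rot']).as_matrix(),3))
im,d,m=snap('wrist','w10'); g=im.max(2)
for u in (290,320,350): print(u,[v for v in range(150,300) if g[v,u]<60][:1])
for v in (245,250,255):
    u=[k for k in range(150,500) if g[v,k]<60]; print(v,u[:1],u[-1:])
E
```

```text
45.7 [ 531.97869331 -374.61492618   49.97548683] 0.7788972458945933 [[-0.054 -0.009  0.999]
 [-0.983 -0.173 -0.054]
 [ 0.173 -0.985  0.   ]]
290 [239]
320 [239]
350 [238]
245 [236] [466]
250 [236] [466]
255 [237] [463]
```

```bash
cat >> h.py <<'E'
def ahead(f,ee,uv,off=-2.4,yaw=86.8,tilt=10):
    # distance of a point on the held plate's top plane ahead of TCP along plate x
    q=load(f); fl,cx,cy=q['k']; P=q['pose']; y=np.radians(yaw); t=np.radians(tilt)
    xd=np.array([np.cos(y)*np.cos(t),np.sin(y)*np.cos(t),-np.sin(t)]); n=np.array([np.cos(y)*np.sin(t),np.sin(y)*np.sin(t),np.cos(t)])
    r=P[:3,:3]@np.array([(uv[0]-cx)/fl,(uv[1]-cy)/fl,1]); o=P[:3,3]-ee
    s=(off-n@o)/(n@r); p=o+s*r; return p@xd, p+ee
E
python3 - <<'E'
from h import *
ee=np.array([531.97869331,-374.61492618,49.97548683])
for off in(-1.3,-2.4): print(ahead('w10',ee,(320,238.5),off))
# same for the original grip foot reference: wide at w3 (flat)
print(ahead('w3',np.array([529.38,-52.34,39.22]),(320,240),-1.3,97.3,0))
# yaw of the plate from low edge
a=ahead('w10',ee,(290,239))[1];b=ahead('w10',ee,(350,238))[1];print(a,b)
E
```

```text
(np.float64(21.511305289857358), array([ 533.43184805, -353.70468187,   44.95983779]))
(np.float64(21.025340492782675), array([ 533.39571637, -354.37330237,   43.96093616]))
(np.float64(20.594044144973754), array([526.98555589, -31.88440093,  37.92      ]))
[ 521.5651065  -353.92752922   43.99890365] [ 545.21648602 -354.81870476   43.92300025]
```

Emit:
{"op": "play_rows", "data": {"commands": [{"tx": 0, "ty": -0.001, "tz": -0.008, "ax": 0, "ay": 0, "az": 0}, {"tx": 0, "ty": -0.001, "tz": -0.016, "ax": 0, "ay": 0, "az": 0}, {"tx": 0, "ty": -0.001, "tz": -0.024, "ax": 0, "ay": 0, "az": 0}, {"tx": 0, "ty": -0.001, "tz": -0.029, "ax": 0, "ay": 0, "az": 0}, {"tx": 0, "ty": -0.001, "tz": -0.032, "ax": 0, "ay": 0, "az": 0}, {"tx": 0, "ty": -0.001, "tz": -0.0335, "ax": 0, "ay": 0, "az": 0}, {"tx": 0, "ty": -0.001, "tz": -0.0338, "ax": 0, "ay": 0, "az": 0}, {"tx": 0, "ty": -0.001, "tz": -0.0338, "ax": 0, "ay": 0, "az": 0}, {"tx": 0, "ty": -0.001, "tz": -0.0338, "ax": 0, "ay": 0, "az": 0}, {"tx": 0, "ty": -0.001, "tz": -0.0338, "ax": 0, "ay": 0, "az": 0}]}}

```text
time: 47.0
ee_pos: [532.0, -376.4, 16.9]
tool_rot: [-1.313, 1.165, -1.377]
contact_force: [0.5, -0.6, -1.1]
grip_width: 0.776
```

Emit:
{"op": "play_rows", "data": {"commands": [{"tx": 0, "ty": 0, "tz": -0.0006, "ax": 0, "ay": 0, "az": 0}, {"tx": 0, "ty": 0, "tz": -0.0012, "ax": 0, "ay": 0, "az": 0}, {"tx": 0, "ty": 0, "tz": -0.0012, "ax": 0, "ay": 0, "az": 0}, {"tx": 0, "ty": 0, "tz": -0.0012, "ax": 0, "ay": 0, "az": 0}, {"tx": 0, "ty": 0, "tz": -0.0012, "ax": 0, "ay": 0, "az": 0}, {"tx": 0, "ty": 0, "tz": -0.0012, "ax": 0, "ay": 0, "az": 0}, {"tx": 0, "ty": 0, "tz": -0.0012, "ax": 0, "ay": 0, "az": 0}, {"tx": 0, "ty": 0, "tz": -0.0012, "ax": 0, "ay": 0, "az": 0}, {"tx": 0, "ty": 0, "tz": -0.0012, "ax": 0, "ay": 0, "az": 0}, {"tx": 0, "ty": 0, "tz": -0.0012, "ax": 0, "ay": 0, "az": 0}]}}

```text
time: 48.25
ee_pos: [532.0, -376.4, 15.6]
tool_rot: [-1.313, 1.165, -1.377]
contact_force: [-0.7, 0.9, 0.8]
grip_width: 0.773
```

Emit:
{"op": "play_rows", "data": {"commands": [{"tx": 0, "ty": 0, "tz": 0, "ax": 0, "ay": 0, "az": 0}, {"tx": 0, "ty": 0, "tz": 0, "ax": 0, "ay": 0, "az": 0}, {"tx": 0, "ty": 0, "tz": 0, "ax": 0, "ay": 0, "az": 0}, {"tx": 0, "ty": 0.001, "tz": 0.005, "ax": 0, "ay": 0, "az": 0}, {"tx": 0, "ty": 0.003, "tz": 0.018, "ax": 0, "ay": 0, "az": 0}, {"tx": 0, "ty": 0.006, "tz": 0.035, "ax": 0, "ay": 0, "az": 0}, {"tx": 0, "ty": 0.009, "tz": 0.05, "ax": 0, "ay": 0, "az": 0}, {"tx": 0, "ty": 0.01, "tz": 0.056, "ax": 0, "ay": 0, "az": 0}, {"tx": 0, "ty": 0.01, "tz": 0.056, "ax": 0, "ay": 0, "az": 0}, {"tx": 0, "ty": 0.01, "tz": 0.056, "ax": 0, "ay": 0, "az": 0}], "hand": 0.078}}

```text
time: 49.5
ee_pos: [531.5, -366.1, 70.9]
tool_rot: [-1.314, 1.166, -1.376]
contact_force: [0.7, -0.4, 0.0]
grip_width: 0.914
```

```bash
cat >> h.py <<'E'
def plate(f,um=(250,390),thr=70,vmin=120):
    im=load(f)['im']; g=im.max(2); r=[]
    for v in range(vmin,345):
        u=[k for k in range(*um) if g[v,k]<thr]
        if len(u)>25: r.append((v,u[0],u[-1]))
    return r
E
python3 - <<'E'
from h import *
s=robot.get_state(); print(s['time'],s['ee_pos'],s['grip_width'])
snap('wrist','w11'); r=plate('w11',(235,405)); print(r[0],r[3],r[len(r)//2],r[-4],r[-1],len(r))
v0,v1=r[0][0],r[-1][0]; a=r[3];b=r[-4]
lo=px2w('w11',[(a[1]-.5,v0-.5),(a[2]+.5,v0-.5)],9.9); hi=px2w('w11',[(b[1]-.5,v1+.5),(b[2]+.5,v1+.5)],23.8)
print(lo.round(1),hi.round(1),(lo.mean(0)+hi.mean(0))/2,'ref twin top centre 531.3 -395.9')
print(px2w('w11',[(a[1]+8,v0+4),(a[2]-8,v0+4),(b[1]+8,v1-4),(b[2]-8,v1-4)])[:,2])
E
```

```text
49.5 [ 531.48375953 -366.07397299   70.93048669] 0.9139804561416384
(198, 262, 361) (201, 261, 381) (275, 265, 377) (319, 268, 375) (322, 268, 374) 95
[[ 500.1 -354.2    9.9]
 [ 565.7 -357.9    9.9]] [[ 495.9 -433.    23.8]
 [ 561.9 -436.8   23.8]] [ 530.89783908 -395.47324116   16.85      ] ref twin top centre 531.3 -395.9
[ 8.5326439   8.33442441 21.71211918 21.47530638]
```

Emit:
{"op": "play_rows", "data": {"commands": [{"tx": 0, "ty": 0, "tz": 0.02, "ax": 0, "ay": 0, "az": 0}, {"tx": 0.003, "ty": 0.01, "tz": 0.04, "ax": 2.5, "ay": -0.14, "az": 0}, {"tx": 0.007, "ty": 0.03, "tz": 0.05, "ax": 5, "ay": -0.28, "az": 0}, {"tx": 0.013, "ty": 0.06, "tz": 0.05, "ax": 7.5, "ay": -0.42, "az": 0}, {"tx": 0.02, "ty": 0.095, "tz": 0.05, "ax": 10, "ay": -0.54, "az": 0}, {"tx": 0.03, "ty": 0.135, "tz": 0.05, "ax": 10, "ay": -0.54, "az": 0}, {"tx": 0.045, "ty": 0.175, "tz": 0.05, "ax": 10, "ay": -0.54, "az": 0}, {"tx": 0.06, "ty": 0.215, "tz": 0.05, "ax": 10, "ay": -0.54, "az": 0}, {"tx": 0.075, "ty": 0.255, "tz": 0.05, "ax": 10, "ay": -0.54, "az": 0}, {"tx": 0.088, "ty": 0.295, "tz": 0.05, "ax": 10, "ay": -0.54, "az": 0}], "hand": 0.074}}

```text
time: 50.8
ee_pos: [619.6, -67.0, 120.2]
tool_rot: [-1.183, 1.251, -1.246]
contact_force: [1.0, 0.3, -0.4]
grip_width: 0.868
```

Emit:
{"op": "play_rows", "data": {"commands": [{"tx": 0.006, "ty": 0.025, "tz": 0, "ax": 0, "ay": 0, "az": 3}, {"tx": 0.008, "ty": 0.036, "tz": -0.01, "ax": 0, "ay": 0, "az": 6}, {"tx": 0.008, "ty": 0.036, "tz": -0.025, "ax": 0, "ay": 0, "az": 9}, {"tx": 0.008, "ty": 0.036, "tz": -0.045, "ax": 0, "ay": 0, "az": 10.4}, {"tx": 0.008, "ty": 0.036, "tz": -0.06, "ax": 0, "ay": 0, "az": 10.4}, {"tx": 0.008, "ty": 0.036, "tz": -0.065, "ax": 0, "ay": 0, "az": 10.4}, {"tx": 0.008, "ty": 0.036, "tz": -0.065, "ax": 0, "ay": 0, "az": 10.4}, {"tx": 0.008, "ty": 0.036, "tz": -0.065, "ax": 0, "ay": 0, "az": 10.4}, {"tx": 0.008, "ty": 0.036, "tz": -0.065, "ax": 0, "ay": 0, "az": 10.4}, {"tx": 0.008, "ty": 0.036, "tz": -0.065, "ax": 0, "ay": 0, "az": 10.4}]}}

```text
time: 52.05
ee_pos: [628.2, -35.3, 57.0]
tool_rot: [-1.265, 1.115, -1.116]
contact_force: [-0.4, 0.3, -1.4]
grip_width: 0.865
```

```bash
python3 - <<'E'
from h import *
s=robot.get_state(); print(s['time'],s['ee_pos'],s['grip_width'],np.round(R.from_rotvec(s['tool_rot']).as_matrix(),3))
E
```

```text
52.05 [628.20730277 -35.32982616  56.97768313] 0.8647034216636336 [[ 0.126  0.002  0.992]
 [-0.992  0.     0.126]
 [ 0.    -1.     0.002]]
```

Emit:
{"op": "play_rows", "data": {"commands": [{"tx": 0, "ty": 0, "tz": -0.008, "ax": 0, "ay": 0, "az": 0}, {"tx": 0, "ty": 0, "tz": -0.016, "ax": 0, "ay": 0, "az": 0}, {"tx": 0, "ty": 0, "tz": -0.024, "ax": 0, "ay": 0, "az": 0}, {"tx": 0, "ty": 0, "tz": -0.03, "ax": 0, "ay": 0, "az": 0}, {"tx": 0, "ty": 0, "tz": -0.0345, "ax": 0, "ay": 0, "az": 0}, {"tx": 0, "ty": 0, "tz": -0.0345, "ax": 0, "ay": 0, "az": 0}, {"tx": 0, "ty": 0, "tz": -0.0345, "ax": 0, "ay": 0, "az": 0}, {"tx": 0, "ty": 0, "tz": -0.0345, "ax": 0, "ay": 0, "az": 0}, {"tx": 0, "ty": 0, "tz": -0.0345, "ax": 0, "ay": 0, "az": 0}, {"tx": 0, "ty": 0, "tz": -0.0345, "ax": 0, "ay": 0, "az": 0}]}}

```text
time: 53.3
ee_pos: [628.0, -35.4, 22.1]
tool_rot: [-1.265, 1.115, -1.116]
contact_force: [0.2, 0.8, -0.0]
grip_width: 0.866
```

Emit:
{"op": "play_rows", "data": {"commands": [{"tx": 0, "ty": 0, "tz": 0, "ax": 0, "ay": 0, "az": 0}, {"tx": 0, "ty": 0, "tz": 0, "ax": 0, "ay": 0, "az": 0}, {"tx": 0, "ty": 0, "tz": 0, "ax": 0, "ay": 0, "az": 0}, {"tx": 0, "ty": 0, "tz": 0, "ax": 0, "ay": 0, "az": 0}, {"tx": 0, "ty": 0, "tz": 0, "ax": 0, "ay": 0, "az": 0}, {"tx": 0, "ty": 0, "tz": 0, "ax": 0, "ay": 0, "az": 0}, {"tx": 0, "ty": 0, "tz": 0, "ax": 0, "ay": 0, "az": 0}, {"tx": 0, "ty": 0, "tz": 0, "ax": 0, "ay": 0, "az": 0}, {"tx": 0, "ty": 0, "tz": 0, "ax": 0, "ay": 0, "az": 0}, {"tx": 0, "ty": 0, "tz": 0, "ax": 0, "ay": 0, "az": 0}], "hand": 0.045}}

```text
time: 54.55
ee_pos: [628.3, -35.5, 22.4]
tool_rot: [-1.265, 1.115, -1.117]
contact_force: [0.7, 0.1, 5.5]
grip_width: 0.659
```

Emit:
{"op": "play_rows", "data": {"commands": [{"tx": 0, "ty": 0, "tz": 0.005, "ax": 0, "ay": 0, "az": 0}, {"tx": 0, "ty": 0, "tz": 0.015, "ax": 0, "ay": 0, "az": 0}, {"tx": 0, "ty": 0, "tz": 0.035, "ax": 0, "ay": 0, "az": 0}, {"tx": 0, "ty": 0, "tz": 0.06, "ax": 0, "ay": 0, "az": 0}, {"tx": -0.003, "ty": -0.01, "tz": 0.08, "ax": 0, "ay": 0, "az": -1.5}, {"tx": -0.008, "ty": -0.03, "tz": 0.09, "ax": 0, "ay": 0, "az": -3.5}, {"tx": -0.014, "ty": -0.055, "tz": 0.09, "ax": 0, "ay": 0, "az": -5.5}, {"tx": -0.021, "ty": -0.085, "tz": 0.09, "ax": 0, "ay": 0, "az": -7.5}, {"tx": -0.03, "ty": -0.115, "tz": 0.09, "ax": 0, "ay": 0, "az": -9}, {"tx": -0.04, "ty": -0.145, "tz": 0.09, "ax": 0, "ay": 0, "az": -10.4}]}}

```text
time: 55.8
ee_pos: [585.5, -183.7, 110.8]
tool_rot: [-1.182, 1.255, -1.253]
contact_force: [-0.2, -0.8, -0.7]
grip_width: 0.665
```

Emit:
{"op": "play_rows", "data": {"commands": [{"tx": -0.011, "ty": -0.03, "tz": 0, "ax": -2, "ay": 0.11, "az": 0}, {"tx": -0.022, "ty": -0.06, "tz": 0, "ax": -4, "ay": 0.22, "az": 0}, {"tx": -0.034, "ty": -0.095, "tz": 0, "ax": -6, "ay": 0.34, "az": 0}, {"tx": -0.044, "ty": -0.125, "tz": 0, "ax": -8, "ay": 0.45, "az": 0}, {"tx": -0.052, "ty": -0.148, "tz": -0.01, "ax": -10, "ay": 0.56, "az": 0}, {"tx": -0.0536, "ty": -0.1555, "tz": -0.025, "ax": -10, "ay": 0.56, "az": 0}, {"tx": -0.0536, "ty": -0.1555, "tz": -0.04, "ax": -10, "ay": 0.56, "az": 0}, {"tx": -0.0536, "ty": -0.1555, "tz": -0.055, "ax": -10, "ay": 0.56, "az": 0}, {"tx": -0.0536, "ty": -0.1555, "tz": -0.06, "ax": -10, "ay": 0.56, "az": 0}, {"tx": -0.0536, "ty": -0.1555, "tz": -0.06, "ax": -10, "ay": 0.56, "az": 0}]}}

```text
time: 57.05
ee_pos: [534.5, -335.2, 51.5]
tool_rot: [-1.314, 1.165, -1.376]
contact_force: [-0.7, -0.0, -0.8]
grip_width: 0.66
```

```bash
python3 - <<'E'
from h import *
s=robot.get_state(); ee=s['ee_pos']; print(s['time'],ee,s['grip_width'],np.round(R.from_rotvec(s['tool_rot']).as_matrix(),3))
im,d,m=snap('wrist','w12'); g=im.max(2); o=[]
for u in (290,320,350): o+=[[v for v in range(150,300) if g[v,u]<60][:1]]
print(o); print(ahead('w12',ee,(320,o[1][0]-.5),-2.9))
E
```

```text
57.05 [ 534.46458593 -335.24294487   51.4602739 ] 0.6597456097151636 [[-0.054 -0.009  0.999]
 [-0.983 -0.173 -0.054]
 [ 0.173 -0.985 -0.   ]]
[[235], [236], [235]]
(np.float64(22.130480883485543), array([ 535.92152043, -314.00046167,   44.76141374]))
```

Emit:
{"op": "play_rows", "data": {"commands": [{"tx": 0, "ty": -0.0015, "tz": -0.008, "ax": 0, "ay": 0, "az": 0}, {"tx": 0, "ty": -0.0015, "tz": -0.016, "ax": 0, "ay": 0, "az": 0}, {"tx": 0, "ty": -0.0015, "tz": -0.024, "ax": 0, "ay": 0, "az": 0}, {"tx": 0, "ty": -0.0015, "tz": -0.029, "ax": 0, "ay": 0, "az": 0}, {"tx": 0, "ty": -0.0015, "tz": -0.032, "ax": 0, "ay": 0, "az": 0}, {"tx": 0, "ty": -0.0015, "tz": -0.034, "ax": 0, "ay": 0, "az": 0}, {"tx": 0, "ty": -0.0015, "tz": -0.0345, "ax": 0, "ay": 0, "az": 0}, {"tx": 0, "ty": -0.0015, "tz": -0.0345, "ax": 0, "ay": 0, "az": 0}, {"tx": 0, "ty": -0.0015, "tz": -0.0345, "ax": 0, "ay": 0, "az": 0}, {"tx": 0, "ty": -0.0015, "tz": -0.0345, "ax": 0, "ay": 0, "az": 0}]}}

```text
time: 58.35
ee_pos: [534.4, -337.4, 17.7]
tool_rot: [-1.314, 1.165, -1.377]
contact_force: [-0.7, 0.4, -0.5]
grip_width: 0.668
```

Emit:
{"op": "play_rows", "data": {"commands": [{"tx": 0, "ty": 0, "tz": -0.0005, "ax": 0, "ay": 0, "az": 0}, {"tx": 0, "ty": 0, "tz": -0.001, "ax": 0, "ay": 0, "az": 0}, {"tx": 0, "ty": 0, "tz": -0.0012, "ax": 0, "ay": 0, "az": 0}, {"tx": 0, "ty": 0, "tz": -0.0012, "ax": 0, "ay": 0, "az": 0}, {"tx": 0, "ty": 0, "tz": -0.0012, "ax": 0, "ay": 0, "az": 0}, {"tx": 0, "ty": 0, "tz": -0.0012, "ax": 0, "ay": 0, "az": 0}, {"tx": 0, "ty": 0, "tz": -0.0012, "ax": 0, "ay": 0, "az": 0}, {"tx": 0, "ty": 0, "tz": -0.0012, "ax": 0, "ay": 0, "az": 0}, {"tx": 0, "ty": 0, "tz": -0.0012, "ax": 0, "ay": 0, "az": 0}, {"tx": 0, "ty": 0, "tz": -0.0012, "ax": 0, "ay": 0, "az": 0}]}}

```text
time: 59.6
ee_pos: [534.3, -337.4, 16.5]
tool_rot: [-1.314, 1.165, -1.377]
contact_force: [-1.4, 2.1, 5.1]
grip_width: 0.662
```

Emit:
{"op": "play_rows", "data": {"commands": [{"tx": 0, "ty": 0, "tz": 0, "ax": 0, "ay": 0, "az": 0}, {"tx": 0, "ty": 0, "tz": 0, "ax": 0, "ay": 0, "az": 0}, {"tx": 0, "ty": 0, "tz": 0, "ax": 0, "ay": 0, "az": 0}, {"tx": 0, "ty": 0.001, "tz": 0.005, "ax": 0, "ay": 0, "az": 0}, {"tx": 0, "ty": 0.003, "tz": 0.018, "ax": 0, "ay": 0, "az": 0}, {"tx": 0, "ty": 0.006, "tz": 0.035, "ax": 0, "ay": 0, "az": 0}, {"tx": 0, "ty": 0.009, "tz": 0.05, "ax": 0, "ay": 0, "az": 0}, {"tx": 0, "ty": 0.01, "tz": 0.056, "ax": 0, "ay": 0, "az": 0}, {"tx": 0, "ty": 0.01, "tz": 0.056, "ax": 0, "ay": 0, "az": 0}, {"tx": 0, "ty": 0.01, "tz": 0.056, "ax": 0, "ay": 0, "az": 0}], "hand": 0.068}}

```text
time: 60.85
ee_pos: [533.9, -327.1, 71.8]
tool_rot: [-1.314, 1.167, -1.376]
contact_force: [0.4, -1.0, -0.8]
grip_width: 0.796
```

```bash
python3 - <<'E'
from h import *
s=robot.get_state(); print(s['time'],s['ee_pos'],s['grip_width'])
snap('wrist','w13'); r=plate('w13',(245,395)); print([r[i] for i in (0,3,20,50,70,90,100,110,len(r)-1)],len(r))
v0=r[0][0]; a=r[3]
lo=px2w('w13',[(a[1]-.5,v0-.5),(a[2]+.5,v0-.5)],9.9); print(lo.round(1),lo.mean(0))
E
```

```text
60.85 [ 533.86607555 -327.08963871   71.7521989 ] 0.7963133762055485
[(197, 271, 372), (200, 270, 373), (217, 271, 372), (256, 266, 375), (276, 267, 375), (296, 268, 374), (306, 268, 373), (316, 269, 372), (344, 271, 371)] 139
[[ 507.3 -315.3    9.9]
 [ 563.9 -318.5    9.9]] [ 535.56895889 -316.90844367    9.9       ]
```

Emit:
{"op": "play_rows", "data": {"commands": [{"tx": 0, "ty": 0, "tz": 0.02, "ax": 0, "ay": 0, "az": 0}, {"tx": 0, "ty": 0.01, "tz": 0.04, "ax": 2.5, "ay": -0.14, "az": 0}, {"tx": -0.001, "ty": 0.03, "tz": 0.05, "ax": 5, "ay": -0.28, "az": 0}, {"tx": -0.002, "ty": 0.065, "tz": 0.05, "ax": 7.5, "ay": -0.42, "az": 0}, {"tx": -0.004, "ty": 0.105, "tz": 0.05, "ax": 10, "ay": -0.54, "az": 0}, {"tx": -0.006, "ty": 0.15, "tz": 0.05, "ax": 10, "ay": -0.54, "az": 0}, {"tx": -0.008, "ty": 0.195, "tz": 0.05, "ax": 10, "ay": -0.54, "az": 0}, {"tx": -0.01, "ty": 0.24, "tz": 0.05, "ax": 10, "ay": -0.54, "az": 0}, {"tx": -0.013, "ty": 0.285, "tz": 0.05, "ax": 10, "ay": -0.54, "az": 0}, {"tx": -0.015, "ty": 0.325, "tz": 0.05, "ax": 10, "ay": -0.54, "az": 0}], "hand": 0.06}}

```text
time: 62.15
ee_pos: [517.5, 1.6, 121.1]
tool_rot: [-1.184, 1.251, -1.245]
contact_force: [1.4, -0.1, -0.8]
grip_width: 0.706
```

Emit:
{"op": "play_rows", "data": {"commands": [{"tx": -0.002, "ty": 0.035, "tz": 0, "ax": 0, "ay": 0, "az": 3}, {"tx": -0.0025, "ty": 0.05, "tz": -0.01, "ax": 0, "ay": 0, "az": 6}, {"tx": -0.0025, "ty": 0.05, "tz": -0.025, "ax": 0, "ay": 0, "az": 9}, {"tx": -0.0025, "ty": 0.05, "tz": -0.045, "ax": 0, "ay": 0, "az": 10.4}, {"tx": -0.0025, "ty": 0.05, "tz": -0.06, "ax": 0, "ay": 0, "az": 10.4}, {"tx": -0.0025, "ty": 0.05, "tz": -0.065, "ax": 0, "ay": 0, "az": 10.4}, {"tx": -0.0025, "ty": 0.05, "tz": -0.065, "ax": 0, "ay": 0, "az": 10.4}, {"tx": -0.0025, "ty": 0.05, "tz": -0.065, "ax": 0, "ay": 0, "az": 10.4}, {"tx": -0.0025, "ty": 0.05, "tz": -0.065, "ax": 0, "ay": 0, "az": 10.4}, {"tx": -0.0025, "ty": 0.05, "tz": -0.065, "ax": 0, "ay": 0, "az": 10.4}]}}

```text
time: 63.4
ee_pos: [517.1, 47.7, 57.7]
tool_rot: [-1.265, 1.115, -1.116]
contact_force: [0.1, -0.5, 0.6]
grip_width: 0.703
```

```bash
python3 - <<'E'
from h import *
s=robot.get_state(); print(s['time'],s['ee_pos'],s['grip_width'],np.round(R.from_rotvec(s['tool_rot']).as_matrix(),3))
E
```

```text
63.4 [517.12751976  47.72375561  57.71402193] 0.7030300147258661 [[ 0.126  0.001  0.992]
 [-0.992  0.     0.126]
 [-0.    -1.     0.001]]
```

Emit:
{"op": "play_rows", "data": {"commands": [{"tx": 0, "ty": 0, "tz": -0.008, "ax": 0, "ay": 0, "az": 0}, {"tx": 0, "ty": 0, "tz": -0.016, "ax": 0, "ay": 0, "az": 0}, {"tx": 0, "ty": 0, "tz": -0.024, "ax": 0, "ay": 0, "az": 0}, {"tx": 0, "ty": 0, "tz": -0.03, "ax": 0, "ay": 0, "az": 0}, {"tx": 0, "ty": 0, "tz": -0.0337, "ax": 0, "ay": 0, "az": 0}, {"tx": 0, "ty": 0, "tz": -0.0337, "ax": 0, "ay": 0, "az": 0}, {"tx": 0, "ty": 0, "tz": -0.0337, "ax": 0, "ay": 0, "az": 0}, {"tx": 0, "ty": 0, "tz": -0.0337, "ax": 0, "ay": 0, "az": 0}, {"tx": 0, "ty": 0, "tz": -0.0337, "ax": 0, "ay": 0, "az": 0}, {"tx": 0, "ty": 0, "tz": -0.0337, "ax": 0, "ay": 0, "az": 0}]}}

```text
time: 64.65
ee_pos: [516.9, 47.7, 23.7]
tool_rot: [-1.266, 1.115, -1.116]
contact_force: [0.1, -0.2, 0.4]
grip_width: 0.701
```

Emit:
{"op": "play_rows", "data": {"commands": [{"tx": 0, "ty": 0, "tz": 0, "ax": 0, "ay": 0, "az": 0}, {"tx": 0, "ty": 0, "tz": 0, "ax": 0, "ay": 0, "az": 0}, {"tx": 0, "ty": 0, "tz": 0, "ax": 0, "ay": 0, "az": 0}, {"tx": 0, "ty": 0, "tz": 0, "ax": 0, "ay": 0, "az": 0}, {"tx": 0, "ty": 0, "tz": 0, "ax": 0, "ay": 0, "az": 0}, {"tx": 0, "ty": 0, "tz": 0, "ax": 0, "ay": 0, "az": 0}, {"tx": 0, "ty": 0, "tz": 0, "ax": 0, "ay": 0, "az": 0}, {"tx": 0, "ty": 0, "tz": 0, "ax": 0, "ay": 0, "az": 0}, {"tx": 0, "ty": 0, "tz": 0, "ax": 0, "ay": 0, "az": 0}, {"tx": 0, "ty": 0, "tz": 0, "ax": 0, "ay": 0, "az": 0}], "hand": 0.035}}

```text
time: 65.9
ee_pos: [517.2, 47.6, 24.0]
tool_rot: [-1.265, 1.115, -1.116]
contact_force: [0.5, 0.1, 4.9]
grip_width: 0.544
```

Emit:
{"op": "play_rows", "data": {"commands": [{"tx": 0, "ty": 0, "tz": 0.005, "ax": 0, "ay": 0, "az": 0}, {"tx": 0, "ty": 0, "tz": 0.015, "ax": 0, "ay": 0, "az": 0}, {"tx": 0, "ty": 0, "tz": 0.035, "ax": 0, "ay": 0, "az": 0}, {"tx": 0, "ty": 0, "tz": 0.06, "ax": 0, "ay": 0, "az": 0}, {"tx": 0, "ty": -0.01, "tz": 0.08, "ax": 0, "ay": 0, "az": -1.5}, {"tx": 0.001, "ty": -0.03, "tz": 0.09, "ax": 0, "ay": 0, "az": -3.5}, {"tx": 0.002, "ty": -0.06, "tz": 0.09, "ax": 0, "ay": 0, "az": -5.5}, {"tx": 0.004, "ty": -0.095, "tz": 0.09, "ax": 0, "ay": 0, "az": -7.5}, {"tx": 0.006, "ty": -0.135, "tz": 0.09, "ax": 0, "ay": 0, "az": -9}, {"tx": 0.008, "ty": -0.175, "tz": 0.09, "ax": 0, "ay": 0, "az": -10.4}]}}

```text
time: 67.15
ee_pos: [523.9, -129.7, 113.3]
tool_rot: [-1.182, 1.252, -1.252]
contact_force: [1.8, 0.1, -0.6]
grip_width: 0.545
```

Emit:
{"op": "play_rows", "data": {"commands": [{"tx": 0.003, "ty": -0.04, "tz": 0, "ax": -2, "ay": 0.11, "az": 0}, {"tx": 0.006, "ty": -0.075, "tz": 0, "ax": -4, "ay": 0.22, "az": 0}, {"tx": 0.008, "ty": -0.11, "tz": 0, "ax": -6, "ay": 0.34, "az": 0}, {"tx": 0.01, "ty": -0.14, "tz": 0, "ax": -8, "ay": 0.45, "az": 0}, {"tx": 0.0115, "ty": -0.16, "tz": -0.01, "ax": -10, "ay": 0.56, "az": 0}, {"tx": 0.0116, "ty": -0.1676, "tz": -0.025, "ax": -10, "ay": 0.56, "az": 0}, {"tx": 0.0116, "ty": -0.1676, "tz": -0.04, "ax": -10, "ay": 0.56, "az": 0}, {"tx": 0.0116, "ty": -0.1676, "tz": -0.055, "ax": -10, "ay": 0.56, "az": 0}, {"tx": 0.0116, "ty": -0.1676, "tz": -0.06, "ax": -10, "ay": 0.56, "az": 0}, {"tx": 0.0116, "ty": -0.1676, "tz": -0.06, "ax": -10, "ay": 0.56, "az": 0}]}}

```text
time: 68.4
ee_pos: [536.3, -294.4, 53.1]
tool_rot: [-1.315, 1.166, -1.376]
contact_force: [-0.1, 0.2, -0.8]
grip_width: 0.544
```

```bash
python3 - <<'E'
from h import *
s=robot.get_state(); ee=s['ee_pos']; print(s['time'],ee,s['grip_width'],np.round(R.from_rotvec(s['tool_rot']).as_matrix(),3))
im,d,m=snap('wrist','w14'); g=im.max(2); o=[]
for u in (300,320,340): o+=[[v for v in range(150,300) if g[v,u]<60][:1]]
print(o); print(ahead('w14',ee,(320,o[1][0]-.5),-4))
E
```

```text
68.4 [ 536.32369473 -294.42694337   53.12399109] 0.5442873278692841 [[-0.054 -0.01   0.999]
 [-0.983 -0.173 -0.055]
 [ 0.173 -0.985 -0.   ]]
[[236], [235], [235]]
(np.float64(22.06780657824524), array([ 537.79631333, -273.43846688,   45.35272568]))
```

Emit:
{"op": "play_rows", "data": {"commands": [{"tx": 0, "ty": -0.0018, "tz": -0.008, "ax": 0, "ay": 0, "az": 0}, {"tx": 0, "ty": -0.0018, "tz": -0.016, "ax": 0, "ay": 0, "az": 0}, {"tx": 0, "ty": -0.0018, "tz": -0.024, "ax": 0, "ay": 0, "az": 0}, {"tx": 0, "ty": -0.0018, "tz": -0.029, "ax": 0, "ay": 0, "az": 0}, {"tx": 0, "ty": -0.0018, "tz": -0.032, "ax": 0, "ay": 0, "az": 0}, {"tx": 0, "ty": -0.0018, "tz": -0.034, "ax": 0, "ay": 0, "az": 0}, {"tx": 0, "ty": -0.0018, "tz": -0.0348, "ax": 0, "ay": 0, "az": 0}, {"tx": 0, "ty": -0.0018, "tz": -0.0348, "ax": 0, "ay": 0, "az": 0}, {"tx": 0, "ty": -0.0018, "tz": -0.0348, "ax": 0, "ay": 0, "az": 0}, {"tx": 0, "ty": -0.0018, "tz": -0.0348, "ax": 0, "ay": 0, "az": 0}]}}

```text
time: 69.7
ee_pos: [536.5, -296.8, 19.0]
tool_rot: [-1.314, 1.165, -1.377]
contact_force: [-0.1, -1.0, -0.5]
grip_width: 0.547
```

Emit:
{"op": "play_rows", "data": {"commands": [{"tx": 0, "ty": 0, "tz": -0.0005, "ax": 0, "ay": 0, "az": 0}, {"tx": 0, "ty": 0, "tz": -0.001, "ax": 0, "ay": 0, "az": 0}, {"tx": 0, "ty": 0, "tz": -0.0012, "ax": 0, "ay": 0, "az": 0}, {"tx": 0, "ty": 0, "tz": -0.0012, "ax": 0, "ay": 0, "az": 0}, {"tx": 0, "ty": 0, "tz": -0.0012, "ax": 0, "ay": 0, "az": 0}, {"tx": 0, "ty": 0, "tz": -0.0012, "ax": 0, "ay": 0, "az": 0}, {"tx": 0, "ty": 0, "tz": -0.0012, "ax": 0, "ay": 0, "az": 0}, {"tx": 0, "ty": 0, "tz": -0.0012, "ax": 0, "ay": 0, "az": 0}, {"tx": 0, "ty": 0, "tz": -0.0012, "ax": 0, "ay": 0, "az": 0}, {"tx": 0, "ty": 0, "tz": -0.0012, "ax": 0, "ay": 0, "az": 0}]}}

```text
time: 70.95
ee_pos: [536.5, -296.8, 18.0]
tool_rot: [-1.314, 1.165, -1.377]
contact_force: [-2.2, 1.6, 4.1]
grip_width: 0.548
```

Emit:
{"op": "play_rows", "data": {"commands": [{"tx": 0, "ty": 0, "tz": 0, "ax": 0, "ay": 0, "az": 0}, {"tx": 0, "ty": 0, "tz": 0, "ax": 0, "ay": 0, "az": 0}, {"tx": 0, "ty": 0, "tz": 0, "ax": 0, "ay": 0, "az": 0}, {"tx": 0, "ty": 0.001, "tz": 0.005, "ax": 0, "ay": 0, "az": 0}, {"tx": 0, "ty": 0.003, "tz": 0.018, "ax": 0, "ay": 0, "az": 0}, {"tx": 0, "ty": 0.006, "tz": 0.035, "ax": 0, "ay": 0, "az": 0}, {"tx": 0, "ty": 0.009, "tz": 0.055, "ax": 0, "ay": 0, "az": 0}, {"tx": 0, "ty": 0.01, "tz": 0.08, "ax": 0, "ay": 0, "az": 0}, {"tx": 0, "ty": 0.01, "tz": 0.1, "ax": 0, "ay": 0, "az": 0}, {"tx": 0, "ty": 0.01, "tz": 0.1, "ax": 0, "ay": 0, "az": 0}], "hand": 0.058}}

```text
time: 72.2
ee_pos: [538.1, -287.7, 120.7]
tool_rot: [-1.311, 1.161, -1.381]
contact_force: [-0.2, 0.1, -0.5]
grip_width: 0.675
```

```bash
python3 - <<'E'
from h import *
s=robot.get_state(); print(s['time'],s['ee_pos'],s['grip_width'])
snap('wrist','w15')
E
```

```text
72.2 [ 538.05304031 -287.66845386  120.7113994 ] 0.6751200796888012
```

View pics/w15.png

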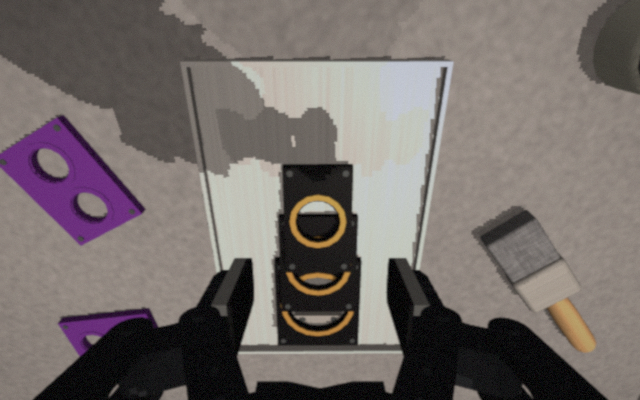

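```bash
python3 - <<'E'
from h import *
for v,a,b in ((164.5,281.5,353.5),(214,277.5,357.5),(258,274.5,361.5)):
    p=px2w('w15',[(a,v),(b,v)],9.9); print(p.mean(0).round(1),np.linalg.norm(p[1]-p[0]).round(1))
p=px2w('w15',[(278,344),(358,344)],23.8);print(p.mean(0))
E
```

```text
[ 537.9 -278.7    9.9] 48.1
[ 535.7 -316.8    9.9] 57.4
[ 533.7 -355.8    9.9] 66.9
[ 529.14997535 -434.35743535   23.8       ]
```

Emit:
{"op": "play_rows", "data": {"commands": [{"tx": -0.01, "ty": 0.03, "tz": 0.03, "ax": 2, "ay": 0, "az": 0}, {"tx": -0.02, "ty": 0.06, "tz": 0.06, "ax": 4, "ay": 0, "az": 0}, {"tx": -0.03, "ty": 0.1, "tz": 0.08, "ax": 6, "ay": 0, "az": 0}, {"tx": -0.04, "ty": 0.145, "tz": 0.1, "ax": 8, "ay": 0, "az": 0}, {"tx": -0.055, "ty": 0.19, "tz": 0.12, "ax": 10, "ay": 0, "az": 0}, {"tx": -0.07, "ty": 0.235, "tz": 0.13, "ax": 10, "ay": 0, "az": 0}, {"tx": -0.085, "ty": 0.28, "tz": 0.13, "ax": 10, "ay": 0, "az": 0}, {"tx": -0.1, "ty": 0.32, "tz": 0.13, "ax": 10, "ay": 0, "az": 0}, {"tx": -0.1, "ty": 0.33, "tz": 0.13, "ax": 10, "ay": 0, "az": 0}, {"tx": -0.1, "ty": 0.33, "tz": 0.13, "ax": 10, "ay": 0, "az": 0}]}}

```text
time: 73.5
ee_pos: [436.2, 43.4, 247.1]
tool_rot: [-1.192, 1.255, -1.244]
contact_force: [0.3, -0.8, 0.4]
grip_width: 0.679
```

```bash
python3 - <<'E'
from h import *
snap('top','t9'); t=load('t9')['im']; cv2.imwrite('pics/t9c.png',cv2.resize(t[95:260,165:475],None,fx=2.5,fy=2.5,interpolation=cv2.INTER_CUBIC)); print(robot.get_state()['ee_pos'])
E
```

```text
[436.48149905  42.15584719 247.26842651]
```

View pics/t9c.png

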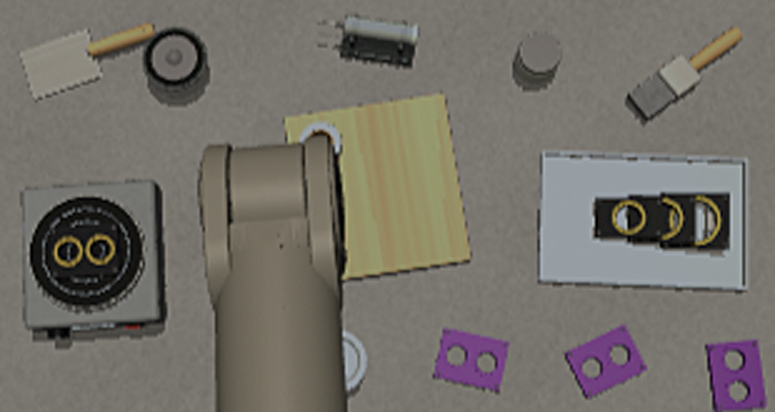

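```bash
python3 -c "
from h import *
print(robot.close_job(), robot.get_state()['time'])"
```

```text
the job is handed in; nothing more can be done
the job is handed in; nothing more can be done
```

The job is done and handed in at about 74 s of the 141 s allowed. I moved the three covering plates to the board, set the twin plate on the turntable, and re-laid the three in the tray as a fan: wide, middle, narrow.

Last checks:
- **Twin plate:** flat on the platen, about 1 mm or less from its centre.
- **Wide plate:** its centre is within about 0.5 mm of where the twin plate lay, with its raised end on the rest bar.
- **Middle plate:** its low edge is about 1 mm short of nominal.
- **Narrow plate:** its low edge measured about 2.5 mm short of nominal, so it overlaps the middle plate slightly more than half. That reading was taken before the arm had fully settled, and I left it.
- **Alignment:** all three plates lie on the tray's middle line to about 1 mm.
- **Items to be left alone:** the final top view shows the loudspeaker and the purple look-alikes unmoved. The arm partly hid the tape roll and the cover stack in that view. What showed of both was in place, and nothing came near either of them.
- **Forces:** no contact force above about 6.5 N appeared in any reading.

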